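# Fit the battery cover on the parcel scale

## Task

The parcel scale has fresh cells in it and its platter off: put its blue battery cover back. Hook the cover's wide front lip into the slot of the battery pocket, opposite the orange catch, while the cover is tilted, then pivot it down and press its rear until the catch snaps over it and it sits flat and flush; then let go. Work gently - never force the cover or lean on the scale - and leave the carton, tape roll and spare cell where they are.

Things in the scene. Friction and masses are not known exactly. Their poses are not given: they have to be found in the camera images.
- scale: Parcel scale base, fixed, light grey, 250 (x) by 230 (y) mm; a dark sloping display console on its -y side, which faces the robot, reaches to y = -173 mm, up to 62 mm high. Origin: centre of the underside, on the bench; z up. x points from the pocket's slot end to its catch end (about to the right). Housing top z = 60 mm; four posts, 10 mm radius, at x = +-105, y = +-95 mm, up to z = 86 mm.
- pocket (a point): Point on the scale (its axes): nominal centre of the black tray's pocket for the cover, at seat height, (10, 0, 56) mm in the scale's frame. The tray is screwed on through long slotted holes: pocket, slot and catch sit together up to 7 mm to +x or -x of nominal, firmly: feel for them. Pocket 112 (x) by 78 (y) by 8 mm; rubber-topped seats on its sides, from x = -30 mm on; cells 10 mm lower.
- slot (a point): Point on the scale (its axes): nominal middle of the slot's upper mouth edge, (-46, 0, 59.8) mm in the scale's frame: where the underside of the ledge meets the pocket's -x (front) wall, 56 mm from pocket centre. The ledge is 4.2 mm thick, top flush with the tray at z = 64 mm. Slot under it: 68 mm wide, 13 mm deep towards -x, floor 10.8 mm below the ledge, open to the pocket.
- catch (a joint): Sprung orange catch, 28 mm wide, in a 37 mm notch in the pocket's rear wall; value = travel towards +x, m (0 rest, max 0.007). Nose at 58 mm behind pocket centre, 3.8 mm above the seats, so it overhangs the seated tab 3 to 5 mm; face slopes up and back at 55 deg to 13 mm above the seats. The tab drives it back, then it springs over. 4.8 N + 0.8 N/mm; takes about 8 to 12 N down at the cover's rear.
- cover: Blue battery cover, loose, about 90 g, flat on the bench beside the scale, right side up. Origin: centre of the plate's underside; x points to its rear, z up. Plate 110 (x) by 74 (y) by 8 mm. Grip ridge on top across the cover, centred at x = +12 mm: 12 mm thick (x), 44 mm long (y), z = 8 to 22 mm. Rear tab: x = 55 to 62 mm, 30 mm wide, z = 0 to 3 mm. Fitted, its axes agree with the scale's.
- cover_lip (a point): Middle of the tip of the cover's front lip, (-65, 0, 1.5) mm in the cover's frame. The lip is 60 mm wide, reaches 10 mm ahead of the plate (x = -65 to -55 mm) and is 3 mm thick, level with the underside. When the cover is tilted front down in the slot, the plate's top front edge meets the pocket's front wall. Thin moulding: a few newtons are enough to seat it.
- carton: Small brown carton, 80 x 60 x 45 mm, on the bench on the other side of the scale from the cover. Origin: centre of underside. Leave it.
- tape_roll: Brown parcel tape roll lying flat, 100 mm across, 48 mm high, on the right beyond the scale. Origin: centre of underside. Leave it.
- spare_cell: Spare battery cell standing upright, 26 mm across, 49 mm high, on the left beyond the scale. Origin: centre of underside. Leave it.
Not all that is in view belongs to the job. Of the things like the cover, leave any that is green, pink or white; of the rest the larger one is meant.

How it is judged:
On the way:
1. the cover's front lip is in the slot under the ledge while the cover is still tilted (more than about 7 degrees) (x of cover_lip in the frame of scale between -0.066 and -0.044 m and z of cover_lip in the frame of scale between 0.048 and 0.059 m and y of cover_lip in the frame of scale between -0.006 and 0.006 m and angle between cover's own z axis and vertical above 0.12 rad), for 0.2 s.
At the end, for the whole second after the job is handed in: The cover lies level (0.025 rad) in the pocket, underside 54.5 to 57.2 mm above the scale's underside, within 9 mm (x, tray adjustment included) and 4 mm (y) of the nominal pocket centre, the catch sprung back over its tab (under 1 mm from rest), released and at rest (z of cover in the frame of scale between 0.0545 and 0.0572 m and x of cover in the frame of scale between 0.001 and 0.019 m and y of cover in the frame of scale between -0.004 and 0.004 m and angle between the z axis of cover and the z axis of scale, either way round below 0.025 rad and angle between cover's own z axis and vertical below 0.1 rad and value of joint catch below 0.001 m and linear speed of cover below 0.01 m/s); the robot touches nothing.
It fails at once if the lip is rammed: more than 12 N between cover and scale while the cover is still tilted by over 0.12 rad (contact force between cover and scale above 12 N and angle between cover's own z axis and vertical above 0.12 rad).
It fails at once if the cover is forced: more than 40 N between it and the scale (contact force between cover and scale above 40 N).
It fails at once if the robot leans on the scale itself with more than 20 N (contact force between any of the fingers, the arm and scale above 20 N).
It fails at once if the carton, tape roll or spare cell is moved by more than 20 mm (distance of any of carton, tape_roll, spare_cell from where it was at the start of the episode above 0.02 m).
It also fails if it takes over 51 s, if anything falls off the work surface, if the arm or the gripper's body presses on something with over 40 N, if the wrist force passes 120 N, or if a joint passes its speed limit or range.

## Robot

A 6-joint arm with a two-finger parallel gripper is mounted at the origin on the work surface. World frame = base frame: x ahead of the robot, y to its left, z up, the work surface at z = 0. Lengths are in m, angles in rad, forces in N, time in s.
With the tool pointing down it reaches from about 0.225 to 0.875 m from the base axis. Payload 3.4 kg.
Tool frame: the origin (TCP) lies midway between the tips of the shut fingers; the grasp point (between the pads) lies behind it (manip.grip_point_offset is the z of the grasp point in the tool frame, in m); z points along the fingers, x is the direction in which the jaws open and shut, and the axes are right-handed (so a half turn about z gives the same grasp; the last joint's range is limited). The gripper opens to 85 mm and grips with 20 to 120 N. Pads are 22 mm wide; open, the fingers measure 114 mm over their backs; the gripper's body (76 mm by 85 mm) begins 54 mm behind the grasp point. The pads swing forward as they close: fully open they stand 13 mm farther back than shut.
Start: joints at [1.003, 0.276, 1.505, -0, 1.361, -0.121], TCP at [0.248, 0.519, 0.231] pointing down, gripper open.
Joint ranges: [-2.89, 2.89], [-0.75, 2.08], [0.22, 2.7], [-1.18, 4.32], [0.11, 2.71], [-2.7, 2.7]. Speed limits (rad/s): [2.57, 2.57, 3.14, 3.14, 3.14, 3.14].

## Interface

Orientations are given as a unit quaternion [w, x, y, z].
In Python, from rig import manip, eyes, recognise, regions_of, mark_of gives the robot as it stands.
- The arm moves only by the shell command python3 -m inch 'ROWS' [FORCE]. ROWS is JSON, a list of rows, each a list of 5 numbers: the gripper command: -1 is shut, 1 is fully open, values between are in proportion, then the shift along the tool's x, y, z in mm, then the turn about the tool's z in degrees. A call has 1 to 20 rows; each row shifts and turns the pose as measured when the row begins, along the tool's axes as they then stand; what a row does not reach is not made up. A row lasts 1/12 s, in which the tool goes at most 41.7 mm and 7.16 degrees, less where a joint would pass 70% of its speed; a pose out of reach is approached as far as the arm can. A call with a gripper value outside its range is refused whole. The fingers move at their own pace and stop on an object; FORCE is the grip in N (left out, the last holds). Time passes only in rows, so rows that do not move let the fingers close. It gives the time, the measured TCP pose, the force and the opening at its end, in the units of the state.
- manip.get_state(): the state, without advancing time (a new reading comes with each control period).
- eyes.get_image(name): name is "scene" or "top"; returns a dict with "frame" (480x640x3 uint8, red, green, blue), "K" (3x3 intrinsics, pixels), "rvec" (rotation vector, rad) and "tvec" (3), from world to camera coordinates, as OpenCV has them. Camera axes: x right, y down, z forward; pixel columns grow to the right and rows downward; lengths in m; the calibration is good to about 2 mm. A picture is of the moment at which its call begins. There is no depth.
- manip.sign_off(): hands the job in, once; it reports no verdict.
Trained networks look in a picture, given as the dict that the camera call returned (one of the last four; its "shot" number tells which), for a name from the list of things; names that differ only in an ending like _2 or _b are one class to them, and where a whole thing is asked for, a point or a joint stands for the part that bears it (a point fixed in the world has none). Each returns a list of dicts, best first, with "confidence" (0 to 1); they miss things now and then, are a little off and sometimes report something else, mostly with a low value. They report only what shows in the picture. A call takes as long as a camera call. They do not tell look-alikes from the thing itself.
- recognise(picture, target): "bbox" ([left, top, width, height] in pixels, round what is visible of it).
- regions_of(picture, target): "mask" (480x640 bool, what is visible of it) and "bbox" ([left, top, width, height] in pixels, round what is visible of it).
- mark_of(picture, target): "point" ([row, column] in pixels: a listed point, or the origin of a listed thing).
The state is a dict: "clock": time; "qpos": joint angles; "qd": joint speeds; "effort": joint torques, N m; "position": TCP position; "ee_rot": TCP orientation; "contact_force": force on the tool from outside, world axes, zero at the start; "moment": the same for the moment, N m; "width": finger opening in m.
Only numpy, scipy, OpenCV 4.12 (cv2) and the standard library are available. Lean on these libraries where they do the work, as an engineer would, in place of code of your own. Each camera call takes 0.05 s, during which the arm holds its last target.

## Working session

There is one attempt and no reset: what is moved stays moved. The work goes in short steps, Python scripts to look and compute and a shell command to move; the robot and the scene stay as the last step left them, time stands still between calls to the robot, and variables do not carry over. Pictures are saved under pics/ and viewed, and the job is handed in when it is done.

```bash
ls; mkdir -p pics
python3 - <<'E'
from rig import manip, eyes, recognise, regions_of, mark_of
import cv2
for n in ("scene","top"):
    p=eyes.get_image(n); cv2.imwrite(f"pics/{n}0.png",p["frame"][:,:,::-1])
    for t in ("scale","cover","cover_lip","slot","pocket","catch"):
        try:
            print(n,t,[(r["point"],round(r["confidence"],2)) for r in mark_of(p,t)][:4],[(r["bbox"],round(r["confidence"],2)) for r in recognise(p,t)][:4])
        except Exception as e: print(n,t,e)
s=manip.get_state();print(s, manip.grip_point_offset)
E
```

```text
pics
scene scale [([263.2, 268.4], 0.72)] [([187.7, 187.4, 166.0, 139.6], 0.96)]
scene cover [([296.9, 521.2], 0.93), ([250.1, 441.2], 0.92), ([303.5, 431.2], 0.84), ([357.3, 400.9], 0.63)] [([500.9, 269.4, 51.9, 50.2], 0.93), ([419.8, 225.1, 45.5, 42.6], 0.77), ([400.1, 281.4, 66.7, 45.8], 0.65), ([456.0, 353.0, 54.3, 44.4], 0.58)]
scene cover_lip [([226.9, 428.8], 0.92), ([269.1, 519.6], 0.9), ([340.2, 382.9], 0.76), ([319.0, 459.8], 0.71)] [([503.5, 271.7, 42.6, 51.6], 0.95), ([457.3, 355.4, 53.3, 42.5], 0.92), ([374.1, 337.6, 47.2, 40.3], 0.89), ([398.6, 280.3, 67.8, 51.2], 0.83)]
scene slot [([251.2, 285.9], 0.61)] [([185.6, 188.0, 169.3, 136.9], 0.65), ([110.6, 210.4, 49.7, 49.5], 0.3)]
scene pocket [([244.1, 261.9], 0.75)] [([182.8, 186.6, 172.8, 137.1], 0.66)]
scene catch it knows: carton, cover, cover_lip, pocket, scale, slot, spare_cell, tape_roll
top scale [([236.7, 359.8], 0.73)] [([311.2, 183.7, 100.4, 115.2], 0.66)]
top cover [([269.3, 235.7], 0.88), ([318.9, 181.7], 0.87), ([224.2, 236.7], 0.77), ([241.9, 184.2], 0.7)] [([213.6, 254.0, 47.9, 33.1], 0.87), ([224.0, 210.
[... 582 characters left out ...]
ll
{'clock': 1.1, 'qpos': array([ 1.00299604e+00,  2.75855686e-01,  1.50487931e+00,  8.65168593e-06,
        1.36070068e+00, -1.21021334e-01]), 'qd': array([-6.39554119e-04, -1.33049026e-03,  4.24689579e-05, -1.65354067e-03,
        4.06661688e-04, -2.75037713e-04]), 'effort': array([ 1.17693806e-03, -4.16678238e+01, -2.46099097e+01, -1.06490415e-04,
        2.79855758e-04, -2.81911855e-05]), 'position': array([0.24847057, 0.51858707, 0.23136157]), 'ee_rot': array([-3.73289335e-05,  8.46186893e-01,  5.32886232e-01,  6.91767898e-05]), 'contact_force': array([ 0.3512162 , -0.28210161,  1.03679393]), 'moment': array([-0.00737619, -0.01226401,  0.00075206]), 'width': 0.08535539977307423} -0.0187
```

View pics/scene0.png

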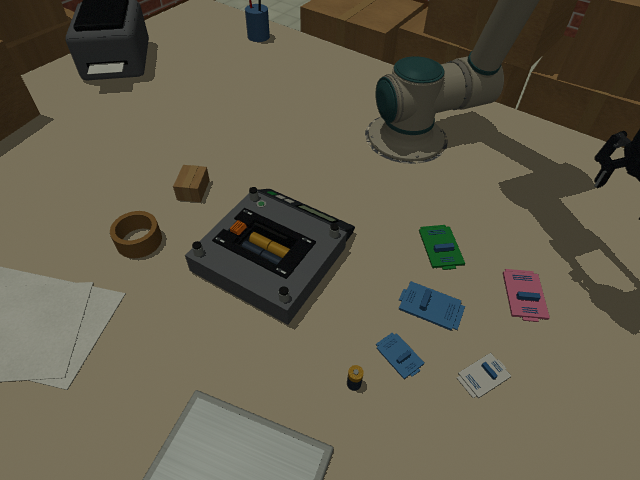

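View pics/top0.png

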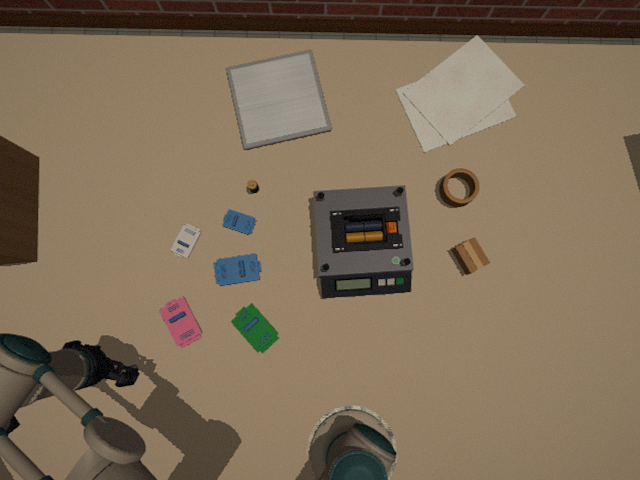

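Run:
```python
import cv2
t=cv2.imread("pics/top0.png"); s=cv2.imread("pics/scene0.png")
a=cv2.resize(t[245:295,205:270],None,fx=8,fy=8,interpolation=cv2.INTER_CUBIC)
b=cv2.resize(s[270:340,390:475],None,fx=8,fy=8,interpolation=cv2.INTER_CUBIC)
cv2.imwrite("pics/a.png",a);cv2.imwrite("pics/b.png",b)
cv2.imwrite("pics/c.png",cv2.resize(t[175:305,300:425],None,fx=4.5,fy=4.5,interpolation=cv2.INTER_CUBIC))
```

```text
(no output)
```

View pics/a.png

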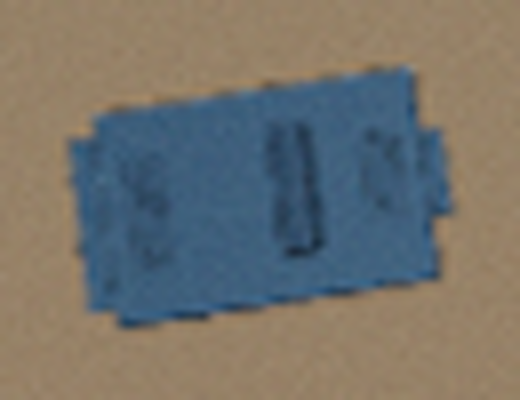

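View pics/b.png

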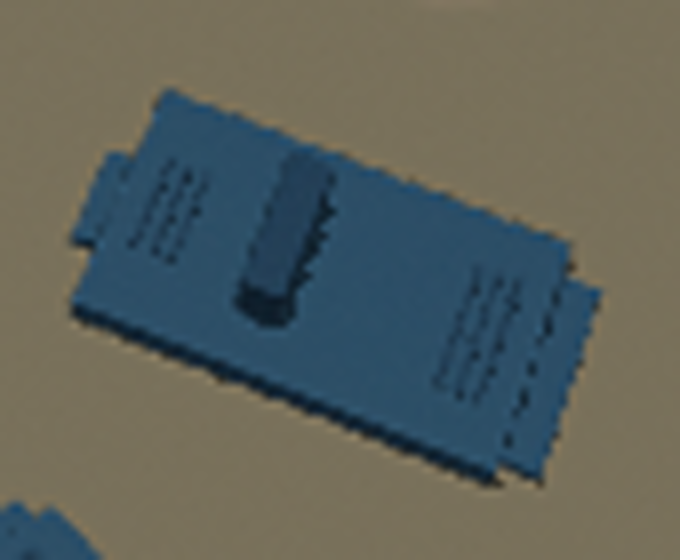

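View pics/c.png

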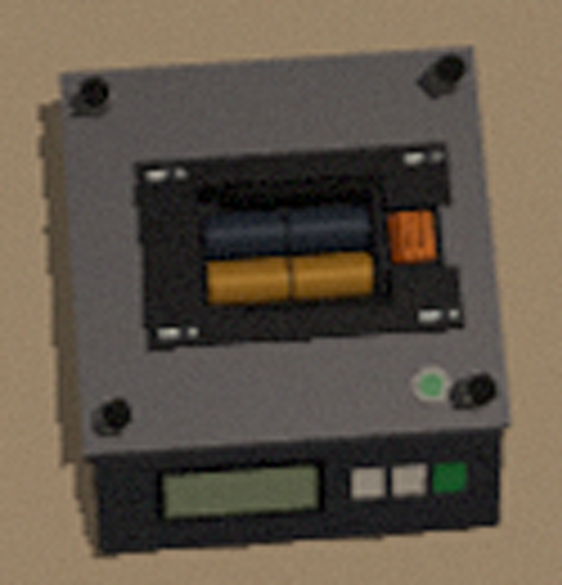

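Run:
```python
import cv2
s=cv2.imread("pics/scene0.png")
cv2.imwrite("pics/d.png",cv2.resize(s[180:325,180:362],None,fx=4.4,fy=4.1,interpolation=cv2.INTER_CUBIC))
```

```text
(no output)
```

View pics/d.png

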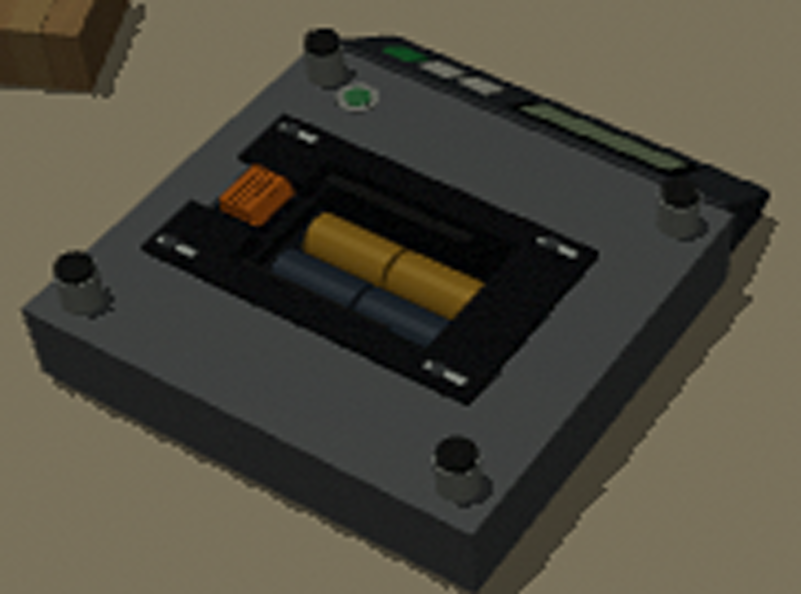

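```bash
cat > h.py <<'E'
import numpy as np, cv2
from scipy.optimize import least_squares
def proj(p,X):
    u,_=cv2.projectPoints(np.asarray(X,float).reshape(-1,1,3),np.asarray(p["rvec"],float),np.asarray(p["tvec"],float),np.asarray(p["K"],float),None)
    return u[:,0]
def place(q,X):
    c,s=np.cos(q[2]),np.sin(q[2]); X=np.asarray(X,float)/1000
    return np.c_[q[0]+c*X[:,0]-s*X[:,1],q[1]+s*X[:,0]+c*X[:,1],X[:,2]]
def fit(views,q0):
    f=lambda q:np.concatenate([(proj(p,place(q,X))-U).ravel() for p,X,U in views])
    r=least_squares(f,q0,loss="soft_l1"); return r.x,f(r.x).reshape(-1,2)
def backp(p,uv,z):
    R,_=cv2.Rodrigues(np.asarray(p["rvec"],float)); t=np.asarray(p["tvec"],float).ravel()
    d=R.T@np.linalg.inv(p["K"])@np.array([uv[0],uv[1],1.]); c=-R.T@t
    return c+d*(z-c[2])/d[2]
E
python3 - <<'E'
from h import *
from rig import eyes
import pickle
T=eyes.get_image("top"); S=eyes.get_image("scene")
pickle.dump((dict(T),dict(S)),open("cams.pkl","wb"))
cr=lambda L,f,o:(np.array(L,float)+0.5)/np.array(f)-0.5+np.array(o)
# cover
Xt=[(55,37,8),(-55,37,8),(-55,-37,8),(55,-37,8),(-65,30,3),(-65,-30,3),(62,15,3),(62,-15,3)]
Ut=cr([(412,68),(97,115),(120,325),(438,277),(70,142),(90,310),(440,130),(452,212)],(8,8),(205,245))
Xs=[(55,-37,8),(-55,-37,8),(-55,37,8),(55,37,8),(-65,-30,3),(-65,30,3)]
Us=cr([(165,90),(570,243),(497,475),(75,302),(600,290),(543,480)],(8,8),(390,270))
q0=[.4,.25,-1.5]
for nm,v in (("both",[(T,Xt,Ut),(S,Xs,Us)]),("top",[(T,Xt,Ut)]),("scene",[(S,Xs,Us)])):
    q,r=fit(v,q0);print("cover",nm,q.round(4),np.degrees(q[2]).round(2));print(r.round(1).tolist())
Xt=[(-105,95,86),(105,95,86),(-105,-95,86),(105,-95,86),(-125,115,60),(125,115,60)]
Ut=cr([(97,91),(452,68),(118,411),(484,386),(62,73),(472,46)],(4.5,4.5),(300,175))
Xs=[(105,-95,86),(105,95,86),(-105,95,86),(-105,-95,86),(125,115,60),(-125,115,60)]
Us=cr([(323,40),(75,267),(457,455),(682,192),(22,312),(472,530)],(4.4,4.1),(180,180))
for nm,v in (("both",[(T,Xt,Ut),(S,Xs,Us)]),("top",[(T,Xt,Ut)]),("scene",[(S,Xs,Us)])):
    q,r=fit(v,[.45,0,-1.5]);print("scale",nm,q.round(4),np.degrees(q[2]).round(2));print(r.round(1).tolist())
    if nm=="both": Q=q
def insc(w):
    c,s=np.cos(Q[2]),np.sin(Q[2]); d=w[:2]-Q[:2]; return np.array([c*d[0]+s*d[1],-s*d[0]+c*d[1]])*1000
for nm,uv,z in (("nose",(388,236),.0598),("trayL",(143,255),.064),("catchR",(439,232),.069)):
    print(nm,insc(backp(T,cr([uv],(4.5,4.5),(300,175))[0],z)).round(1))
for nm,uv,z in (("nosefar",(272,170),.0598),):
    pass
for nm,uv,z in (("tray corner near slot",(467,403),.064),("tray corner far slot",(597,257),.064),("near catch",(143,247),.064),("far catch",(285,115),.064),("topfar nose corner",(290,175),.069)):
    print(nm,insc(backp(S,cr([uv],(4.4,4.1),(180,180))[0],z)).round(1))
E
```

```text
cover both [ 0.4692  0.3139 -1.4002] -80.23
[[-0.4, -0.7], [-0.9, -0.4], [-0.6, 0.1], [-0.1, -0.1], [-0.4, -0.5], [-0.4, 0.2], [-0.0, -0.7], [-0.1, -0.2], [-0.1, -0.8], [0.6, -0.1], [-0.1, -0.6], [-0.8, -0.6], [0.1, -0.2], [-0.5, -0.7]]
cover top [ 0.4685  0.3129 -1.4051] -80.51
[[0.1, -0.3], [-0.5, -0.2], [-0.3, 0.3], [0.2, 0.3], [-0.0, -0.3], [-0.1, 0.3], [0.4, -0.3], [0.3, 0.2]]
cover scene [ 0.4703  0.3147 -1.3909] -79.69
[[-0.3, -0.2], [0.6, 0.2], [0.2, -0.1], [-0.6, 0.2], [0.2, 0.1], [-0.2, -0.3]]
scale both [ 0.5746 -0.0215 -1.4858] -85.13
[[-1.0, -0.3], [-0.5, -0.4], [-0.6, 0.4], [-0.4, 0.3], [-1.1, -0.4], [0.1, -0.4], [-0.3, -0.4], [-0.5, -0.7], [-0.1, -1.0], [-0.4, -0.8], [-0.3, -1.0], [-0.0, 1.0]]
scale top [ 0.5743 -0.023  -1.4865] -85.17
[[-0.4, -0.2], [0.1, -0.2], [-0.0, 0.5], [0.2, 0.5], [-0.5, -0.3], [0.7, -0.3]]
scale scene [ 0.5755 -0.0201 -1.4865] -85.17
[[-0.0, 0.1], [-0.3, -0.2], [0.2, -0.3], [-0.1, -0.2], [-0.1, -0.5], [0.2, 1.7]]
nose [63.6  1.4]
trayL [-81.9  -0.8]
catchR [92.2  0.1]
tray corner near slot [-84.3  57.4]
tray corner far slot [-85.8 -51.2]
near catch [100.2  56.7]
far catch [100.3 -54.4]
topfar nose corner [ 68.2 -16.6]
```

```bash
cat > w.py <<'E'
import sys, numpy as np
from scipy.spatial.transform import Rotation as Ro
from rig import manip
SC=np.array([0.5748,-0.0215,-1.4860]); CV=np.array([0.4692,0.3138,-1.4002])
def w2s(p,F=SC):
    c,s=np.cos(F[2]),np.sin(F[2]); d=np.array(p[:2])-F[:2]; return np.array([c*d[0]+s*d[1],-s*d[0]+c*d[1]])*1000
def s2w(x,y,F=SC):
    c,s=np.cos(F[2]),np.sin(F[2]); return F[:2]+np.array([c*x-s*y,s*x+c*y])/1000
def rep(target=None,F=None,yaw=None):
    s=manip.get_state(); q=s["ee_rot"]; R=Ro.from_quat([q[1],q[2],q[3],q[0]]).as_matrix()
    ang=np.degrees(np.arctan2(R[1,0],R[0,0]))
    print("t",round(s["clock"],2),"pos",(s["position"]*1000).round(1),"scale xy",w2s(s["position"]).round(1),"ang",ang.round(2),"tilt",np.degrees(np.arccos(-R[2,2])).round(2),"F",s["contact_force"].round(1),"M",s["moment"].round(2),"w",round(s["width"]*1000,1))
    if target is not None:
        t=np.array(target,float)
        print("tool shift mm",(R.T@(t-s["position"])*1000).round(1), "turn", None if yaw is None else round(-(yaw-ang),1))
def tgt(fr,x,y,z):
    F=SC if fr=="s" else CV; p=s2w(x,y,F); rep([p[0],p[1],z/1000],yaw=np.degrees(F[2])+90)
if __name__=="__main__":
    if len(sys.argv)>2: tgt(sys.argv[1],*map(float,sys.argv[2:5]))
    else: rep()
E
python3 w.py c 12 0 80; python3 w.py c 12 0 8
```

```text
t 1.2 pos [248.5 518.6 231.3] scale xy [-565.8 -279.4] ang 64.4 tilt 0.01 F [ 0.4  0.5 -0.3] M [ 0.04  0.01 -0.08] w 85.6
tool shift mm [-99.1 294.5 151.3] turn 54.6
t 1.2 pos [248.5 518.6 231.3] scale xy [-565.8 -279.4] ang 64.4 tilt 0.01 F [ 0.4  0.5 -0.3] M [ 0.04  0.01 -0.08] w 85.6
tool shift mm [-99.1 294.5 223.3] turn 54.6
```

```bash
python3 -m inch '[[1,-10,29,12,0],[1,-10,29,12,0],[1,-10,29,12,0],[1,-10,29,12,0],[1,-10,29,12,0],[1,-10,29,12,0],[1,-10,29,12,0],[1,-10,29,12,0],[1,0,0,0,7],[1,0,0,0,7],[1,0,0,0,7],[1,0,0,0,7],[1,0,0,0,7],[1,0,0,0,7],[1,0,0,0,7],[1,0,0,0,0]]' 20; python3 w.py c 12 0 60
```

```text
clock: 2.53
position: [0.4335, 0.3408, 0.1309]
ee_rot: [-0.003, 0.992, 0.127, 0.002]
contact_force: [-0.1, 0.4, -0.6]
width: 0.0855
t 2.53 pos [433.5 340.8 130.9] scale xy [-372.9 -110.1] ang 14.63 tilt 0.42 F [-0.1  0.4 -0.6] M [-0.    0.03  0.05] w 85.5
tool shift mm [26.4 47.5 70.7] turn 4.9
```

```bash
python3 -m inch '[[1,8,15,20,4],[1,8,15,20,1],[1,7,12,20,0],[1,3,4,8,0],[1,0,0,0,0]]'; python3 w.py c 12 0 8
```

```text
clock: 2.95
position: [0.4715, 0.3026, 0.0629]
ee_rot: [-0.005, 0.996, 0.09, 0.005]
contact_force: [0.1, 0.6, 0.8]
width: 0.0854
t 2.95 pos [471.5 302.6  62.9] scale xy [-331.7  -75.5] ang 10.34 tilt 0.81 F [0.1 0.6 0.8] M [-0.03  0.04  0.02] w 85.4
tool shift mm [-1.   1.1 54.8] turn 0.6
```

```bash
python3 -m inch '[[1,-1,1,20,0.6],[1,0,0,18,0],[1,0,0,10,0],[1,0,0,4,0],[1,0,0,0,0]]'; python3 w.py c 12 0 8;  python3 - <<'E'
from rig import eyes
import cv2
o=[]
for n,(a,b,c,d) in (("scene",(240,340,380,500)),("top",(225,305,195,291))):
    p=eyes.get_image(n)["frame"][a:b,c:d,::-1]; o.append(cv2.resize(p,(390,325),interpolation=cv2.INTER_CUBIC))
cv2.imwrite("pics/e.png",cv2.hconcat(o))
E
```

```text
clock: 3.37
position: [0.4729, 0.3051, 0.0126]
ee_rot: [-0.007, 0.996, 0.088, 0.007]
contact_force: [-0.2, -0.4, -0.8]
width: 0.0849
t 3.37 pos [472.9 305.1  12.6] scale xy [-334.1  -73.9] ang 10.05 tilt 1.14 F [-0.2 -0.4 -0.8] M [-0.01 -0.    0.02] w 84.9
tool shift mm [-2.3  2.8  4.5] turn 0.3
```

View pics/e.png

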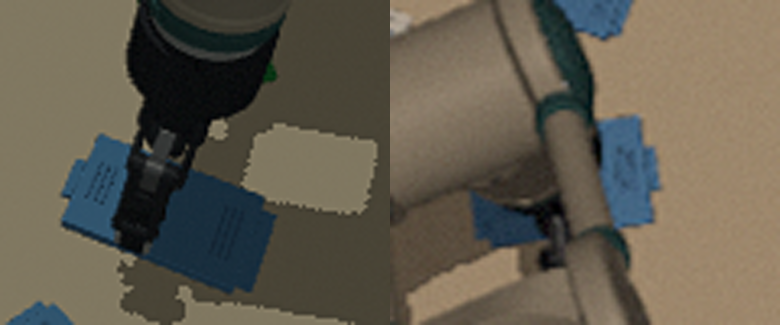

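```bash
python3 -m inch '[[1,-2,2.5,3,0],[1,0,0,1,0],[-1,0,0,0,0],[-1,0,0,0,0],[-1,0,0,0,0],[-1,0,0,0,0],[-1,0,0,0,0],[-1,0,0,0,0]]' 25; python3 w.py c 12 0 8
```

```text
clock: 4.13
position: [0.4738, 0.3037, 0.0131]
ee_rot: [-0.009, 0.996, 0.088, 0.011]
contact_force: [0.3, 0.4, -2.1]
width: 0.0428
t 4.13 pos [473.8 303.7  13.1] scale xy [-332.6  -73.1] ang 10.1 tilt 1.61 F [ 0.3  0.4 -2.1] M [-0.06  0.04  0.02] w 42.8
tool shift mm [-2.9  1.4  5. ] turn 0.3
```

```bash
python3 -m inch '[[0.4,0,0,0,0],[0.4,0,0,0,0],[0.4,0,0,0,0]]' 25; python3 w.py c 12 0 8;python3 -m inch '[[0.4,-2,1,4,0],[0.4,0,0,0,0]]' 25; python3 w.py c 12 0 8
```

```text
clock: 4.38
position: [0.474, 0.3038, 0.013]
ee_rot: [-0.009, 0.996, 0.088, 0.011]
contact_force: [0.6, -0.4, 0.0]
width: 0.0598
t 4.38 pos [474.  303.8  13. ] scale xy [-332.6  -72.9] ang 10.1 tilt 1.62 F [ 0.6 -0.4  0. ] M [ 0.01 -0.03 -0.03] w 59.8
tool shift mm [-3.1  1.4  4.9] turn 0.3
clock: 4.55
position: [0.4723, 0.3025, 0.0087]
ee_rot: [-0.009, 0.996, 0.088, 0.011]
contact_force: [-1.2, 0.1, 0.4]
width: 0.0597
t 4.55 pos [472.3 302.5   8.7] scale xy [-331.5  -74.7] ang 10.11 tilt 1.63 F [-1.2  0.1  0.4] M [ 0.    0.05 -0.02] w 59.7
tool shift mm [-1.1  0.3  0.7] turn 0.3
```

```bash
python3 -m inch '[[-1,0,0,0,0],[-1,0,0,0,0],[-1,0,0,0,0],[-1,0,0,0,0],[-1,0,0,0,0]]' 25; python3 w.py; python3 -m inch '[[-1,0,0,-10,0],[-1,0,0,-20,0],[-1,0,0,-30,0],[-1,0,0,-30,0],[-1,0,0,-10,0],[-1,0,0,0,0]]'; python3 w.py s -150 0 110;  python3 - <<'E'
from rig import eyes
import cv2
o=[]
for n,(a,b,c,d) in (("scene",(220,340,380,524)),("top",(225,305,195,291))):
    p=eyes.get_image(n)["frame"][a:b,c:d,::-1]; o.append(cv2.resize(p,(390,325),interpolation=cv2.INTER_CUBIC))
cv2.imwrite("pics/f.png",cv2.hconcat(o))
E
```

```text
clock: 4.97
position: [0.4723, 0.3024, 0.0087]
ee_rot: [-0.009, 0.996, 0.088, 0.011]
contact_force: [-0.1, 0.1, 0.3]
width: 0.0433
t 4.97 pos [472.3 302.4   8.7] scale xy [-331.4  -74.7] ang 10.1 tilt 1.63 F [-0.1  0.1  0.3] M [-0.06  0.04  0.  ] w 43.3
clock: 5.47
position: [0.4677, 0.2993, 0.1127]
ee_rot: [-0.007, 0.996, 0.088, 0.008]
contact_force: [-0.6, 0.2, -1.1]
width: 0.0431
t 5.47 pos [467.7 299.3 112.7] scale xy [-328.7  -79.5] ang 10.11 tilt 1.22 F [-0.6  0.2 -1.1] M [-0.06  0.02  0.  ] w 43.1
tool shift mm [ 62.7 185.3   1.4] turn 5.3
```

View pics/f.png

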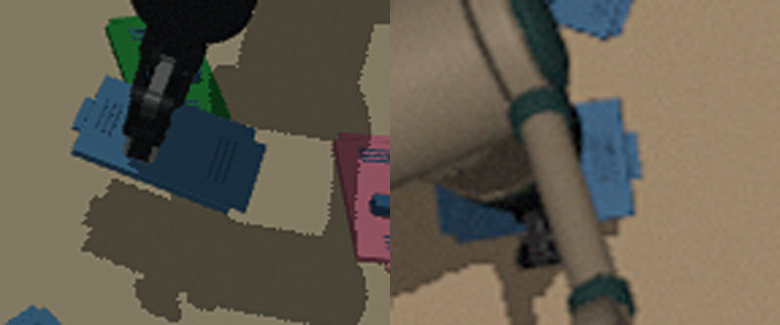

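```bash
python3 -m inch '[[-1,8,20,0,1],[-1,12,30,0,1],[-1,12,35,0,1],[-1,12,35,0,1],[-1,9,28,5,1],[-1,4,15,5,0],[-1,2,5,2,0],[-1,0,0,0,0]]'; python3 w.py s -163 0 95
```

```text
clock: 6.23
position: [0.5433, 0.134, 0.0855]
ee_rot: [-0.006, 0.999, 0.045, -0.003]
contact_force: [-0.2, -0.3, -0.6]
width: 0.0433
t 6.23 pos [543.3 134.   85.5] scale xy [-157.6  -18.2] ang 5.11 tilt 0.8 F [-0.2 -0.3 -0.6] M [-0.01  0.    0.01] w 43.3
tool shift mm [18.2 -5.5 -9.6] turn 0.3
```

```bash
python3 -m inch '[[-1,10,-3,0,0],[-1,9,-3,3,0.3],[-1,0,0,6,0],[-1,0,0,0,0]]'; python3 w.py s -163 0 69
```

```text
clock: 6.57
position: [0.5611, 0.1458, 0.0739]
ee_rot: [-0.007, 0.999, 0.043, -0.005]
contact_force: [0.2, -1.1, -1.4]
width: 0.043
t 6.57 pos [561.1 145.8  73.9] scale xy [-167.9    0.5] ang 4.88 tilt 1.02 F [ 0.2 -1.1 -1.4] M [-0.05 -0.02 -0.01] w 43.0
tool shift mm [-0.5  5.   4.8] turn 0.0
```

```bash
python3 -m inch '[[-1,0,0,2,0],[-1,0,0,2,0],[-1,0,0,2,0]]';python3 w.py;python3 -m inch '[[-1,0,0,2,0],[-1,0,0,2,0]]'; python3 w.py s -163 0 69
```

```text
clock: 6.82
position: [0.5608, 0.1487, 0.0675]
ee_rot: [-0.007, 0.999, 0.045, -0.005]
contact_force: [-0.0, -1.0, 1.4]
width: 0.043
t 6.82 pos [560.8 148.7  67.5] scale xy [-170.8    0.4] ang 5.11 tilt 1.03 F [-0.  -1.   1.4] M [-0.14 -0.08  0.02] w 43.0
clock: 6.98
position: [0.5606, 0.1497, 0.0642]
ee_rot: [-0.008, 0.999, 0.045, -0.005]
contact_force: [-0.9, 0.8, 2.7]
width: 0.043
t 6.98 pos [560.6 149.7  64.2] scale xy [-171.8    0.4] ang 5.15 tilt 1.02 F [-0.9  0.8  2.7] M [0.   0.11 0.04] w 43.0
tool shift mm [-0.5  8.7 -4.9] turn 0.3
```

```bash
python3 -m inch '[[-1,0,5,0,0],[-1,0,3,2,0]]';python3 w.py;python3 -m inch '[[-1,0,1,2,0],[-1,0,1,2,0]]'; python3 w.py s -163 0 69
```

```text
clock: 7.15
position: [0.5603, 0.1458, 0.0632]
ee_rot: [-0.012, 0.999, 0.044, -0.005]
contact_force: [-3.4, 9.3, 5.5]
width: 0.0428
t 7.15 pos [560.3 145.8  63.2] scale xy [-167.9   -0.2] ang 5.06 tilt 1.44 F [-3.4  9.3  5.5] M [1.8  0.56 0.12] w 42.8
clock: 7.32
position: [0.5601, 0.1462, 0.0606]
ee_rot: [-0.014, 0.999, 0.043, -0.004]
contact_force: [-1.9, 5.6, 4.0]
width: 0.0434
t 7.32 pos [560.1 146.2  60.6] scale xy [-168.4   -0.4] ang 4.96 tilt 1.72 F [-1.9  5.6  4. ] M [ 0.67  0.13 -0.02] w 43.4
tool shift mm [ 0.3  5.1 -8.6] turn 0.1
```

```bash
python3 - <<'E'
from rig import eyes
import cv2
o=[]
for n,(a,b,c,d) in (("scene",(180,320,260,430)),("top",(195,285,235,345))):
    p=eyes.get_image(n)["frame"][a:b,c:d,::-1]; o.append(cv2.resize(p,(395,325),interpolation=cv2.INTER_CUBIC))
cv2.imwrite("pics/g.png",cv2.hconcat(o))
E
```

```text
(no output)
```

View pics/g.png

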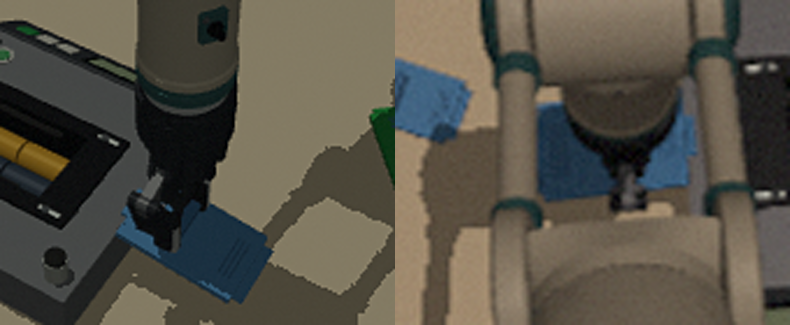

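```bash
python3 -m inch '[[-1,0,-8,-4,0],[-1,0,-8,-15,0],[-1,0,0,-20,0],[-1,0,0,0,0]]'; python3 w.py s -163 0 69
python3 - <<'E'
from rig import eyes
import cv2
o=[]
for n,(a,b,c,d) in (("scene",(180,320,270,440)),("top",(195,285,225,335))):
    p=eyes.get_image(n)["frame"][:,:,::-1]; cv2.imwrite(f"pics/h_{n}.png",p); p=p[a:b,c:d]; o.append(cv2.resize(p,(395,325),interpolation=cv2.INTER_CUBIC))
cv2.imwrite("pics/h.png",cv2.hconcat(o))
E
```

```text
clock: 7.75
position: [0.558, 0.1598, 0.0996]
ee_rot: [-0.013, 0.999, 0.043, -0.006]
contact_force: [1.2, 0.2, -0.4]
width: 0.0429
t 7.75 pos [558.  159.8  99.6] scale xy [-182.1   -1.4] ang 4.91 tilt 1.63 F [ 1.2  0.2 -0.4] M [-0.04 -0.02 -0.02] w 42.9
tool shift mm [ 1.7 19.9 30.1] turn 0.0
```

View pics/h.png

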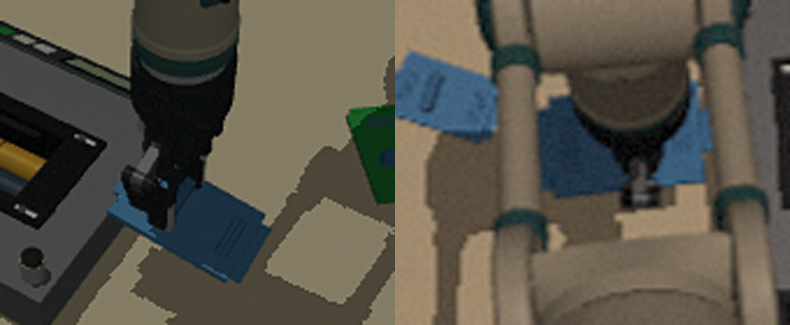

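```bash
python3 - <<'E'
import cv2
s=cv2.imread("pics/h_scene.png");cv2.imwrite("pics/i.png",cv2.resize(s[240:310,310:395],None,fx=8,fy=8,interpolation=cv2.INTER_CUBIC))
s=cv2.imread("pics/h_top.png");cv2.imwrite("pics/j.png",cv2.resize(s[210:260,260:330],None,fx=8,fy=8,interpolation=cv2.INTER_CUBIC))
E
```

```text
(no output)
```

View pics/i.png

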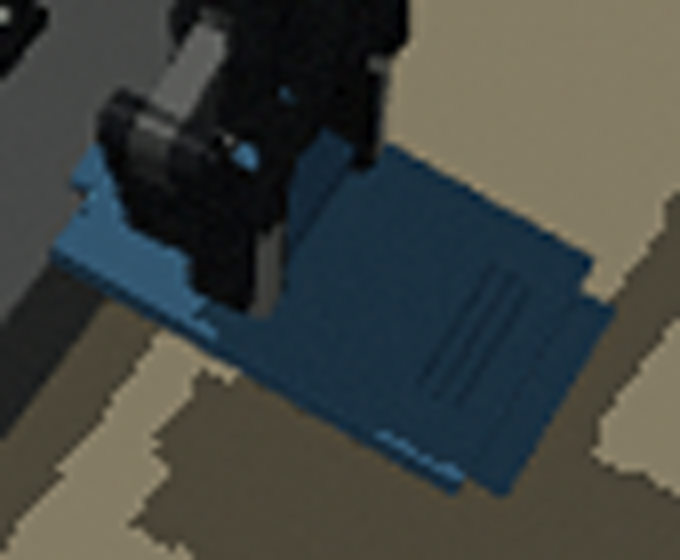

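View pics/j.png

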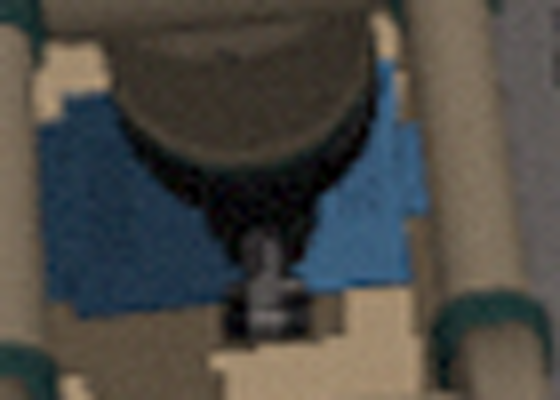

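```bash
cat > pose.py <<'E'
from h import *
import pickle
from scipy.spatial.transform import Rotation as Ro
T,S=pickle.load(open("cams.pkl","rb"))
cr=lambda L,f,o:(np.array(L,float)+0.5)/np.array(f)-0.5+np.array(o)
def fit6(views,q0=(.56,.16,.09,-1.48,0,0),roll=False):
    def W(q,X):
        # pitch>0: front (-x) down
        R=Ro.from_euler("ZYX",[q[3],-q[4],q[5]*roll]).as_matrix()
        return np.asarray(X,float)/1000@R.T+np.array(q[:3])
    f=lambda q:np.concatenate([(proj(p,W(q,X))-U).ravel() for p,X,U in views])
    r=least_squares(f,q0,loss="soft_l1",x_scale=[.01,.01,.01,.1,.1,.1]); print("xyz",(r.x[:3]*1000).round(1),"yaw,pitch(front down +),roll deg",np.degrees(r.x[3:]).round(2)); print(f(r.x).reshape(-1,2).round(1).tolist()); return r.x
E
python3 - <<'E'
from pose import *
Xs=[(-55,-37,8),(-55,37,8),(-65,-30,3),(-65,30,3),(55,37,8)]
Us=cr([(593,262),(470,478),(615,310),(510,490),(62,243)],(8,8),(310,240))
Xt=[(-55,37,8),(-55,-37,8),(55,-37,8),(62,-15,3),(62,15,3)]
Ut=cr([(62,97),(82,315),(408,285),(428,215),(418,125)],(8,8),(260,210))
fit6([(S,Xs,Us),(T,Xt,Ut)]); q=fit6([(S,Xs,Us),(T,Xt,Ut)],roll=True)
from w import w2s; print(w2s(q[:2]))
E
```

```text
xyz [554.2 169.3  85.7] yaw,pitch(front down +),roll deg [-83.67   9.84   0.  ]
[[0.5, -0.4], [-0.7, 0.4], [0.1, 0.0], [-0.0, 0.2], [-0.7, -0.2], [-0.4, 0.3], [-0.8, 1.1], [0.2, -0.2], [-0.0, -0.0], [0.2, -0.2]]
xyz [554.6 169.4  85.3] yaw,pitch(front down +),roll deg [-83.68   9.21   1.99]
[[0.4, -0.1], [-0.5, 0.1], [0.0, 0.4], [0.2, 0.0], [-0.7, -0.2], [-0.6, 0.2], [-0.7, 1.1], [0.4, -0.2], [0.1, -0.0], [0.2, -0.3]]
[-191.92348875   -3.98699194]
```

```bash
python3 w.py s 36 1 106; python3 -m inch '[[-1,0,12,-2,0],[-1,0,25,-2,0],[-1,0,35,-2,0],[-1,0,35,0,0],[-1,0,35,0,0],[-1,0,28,0,0],[-1,0,20,0,0],[-1,0,10,0,0],[-1,0,0,0,0]]'; python3 w.py s 36 1 106
```

```text
t 7.85 pos [555.8 159.4  96.7] scale xy [-181.9   -3.6] ang 4.89 tilt 1.78 F [-0.2  0.7 -0.9] M [-0.06 -0.    0.05] w 43.1
tool shift mm [  4.3 217.6 -15.1] turn 0.0
clock: 8.6
position: [0.5669, -0.0556, 0.0876]
ee_rot: [-0.011, 0.999, 0.044, -0.017]
contact_force: [-0.4, -0.2, -1.2]
width: 0.0433
t 8.6 pos [566.9 -55.6  87.6] scale xy [ 33.3 -10.7] ang 5.06 tilt 2.32 F [-0.4 -0.2 -1.2] M [ 0.04 -0.08 -0.03] w 43.3
tool shift mm [ 11.1   2.3 -18.9] turn 0.2
```

```bash
cat >> w.py <<'E'
def cov():
    s=manip.get_state(); q=s["ee_rot"]; R=Ro.from_quat([q[1],q[2],q[3],q[0]]).as_matrix()
    Rs=Ro.from_euler("Z",SC[2]).as_matrix(); z=Rs.T@R[:,2]
    print("tool z in scale frame",z.round(4),"tool: pitch(+front down)",np.degrees(np.arctan2(z[0],-z[2])).round(2),"roll",np.degrees(np.arctan2(z[1],-z[2])).round(2))
cov()
E
python3 - <<'E'
import numpy as np
from scipy.spatial.transform import Rotation as Ro
SC=-1.486
Rs=Ro.from_euler("Z",SC).as_matrix()
for q in ([-0.013, 0.999, 0.043, -0.006],[-0.011, 0.999, 0.044, -0.017],[-0.009,.996,.088,.011]):
    z=Rs.T@Ro.from_quat([q[1],q[2],q[3],q[0]]).as_matrix()[:,2]; print(z.round(4))
from rig import eyes
import cv2
for n in ("scene","top"):
    cv2.imwrite(f"pics/k_{n}.png",eyes.get_image(n)["frame"][:,:,::-1])
s=cv2.imread("pics/k_scene.png");cv2.imwrite("pics/i2.png",cv2.resize(s[190:280,210:320],None,fx=6.5,fy=6.5,interpolation=cv2.INTER_CUBIC))
s=cv2.imread("pics/k_top.png");cv2.imwrite("pics/j2.png",cv2.resize(s[190:280,310:420],None,fx=6.5,fy=6.5,interpolation=cv2.INTER_CUBIC))
E
python3 w.py s 36 1 106
```

```text
[-0.0265 -0.0109 -0.9996]
[-0.0234 -0.0331 -0.9992]
[-0.0181  0.0219 -0.9996]
t 8.7 pos [566.6 -53.   87.8] scale xy [ 30.7 -10.9] ang 5.15 tilt 2.38 F [ 0.3  0.5 -0.8] M [-0.04 -0.01  0.03] w 43.5
tool shift mm [ 11.2   4.9 -18.7] turn 0.3
tool z in scale frame [-0.0249 -0.0333 -0.9991] tool: pitch(+front down) -1.43 roll -1.91
```

View pics/i2.png

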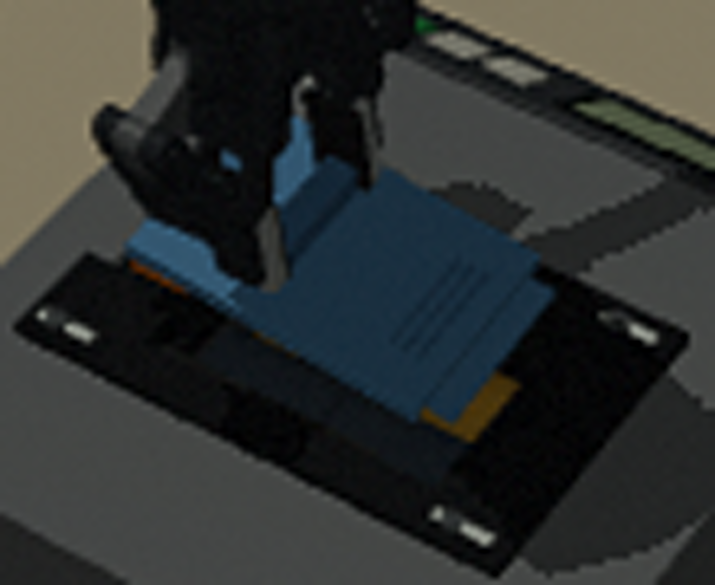

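View pics/j2.png

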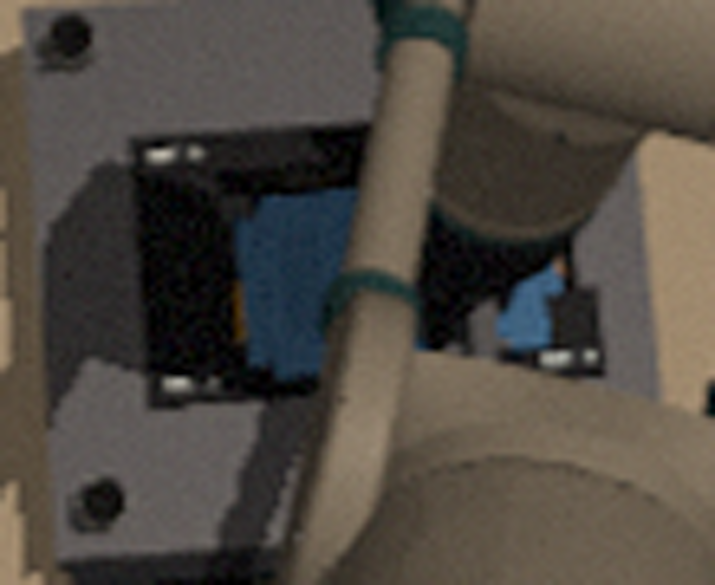

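Run:
```python
from pose import *
Xs=[(-55,-37,8),(-55,37,8),(-65,-30,3),(-65,30,3),(55,37,8)]
Us=cr([(540,258),(416,422),(555,293),(459,422),(127,245)],(6.5,6.5),(210,190))
Xt=[(-55,37,8),(-55,-37,8),(-65,30,3)]
Ut=cr([(260,200),(277,381),(236,222)],(6.5,6.5),(310,190))
from w import w2s
for r in (False,True):
    q=fit6([(S,Xs,Us),(T,Xt,Ut)],q0=(.57,-.05,.08,-1.48,.15,0),roll=r); print(w2s(q[:2]))
    R=Ro.from_euler("ZYX",[q[3],-q[4],q[5]*r]).as_matrix(); l=q[:3]+R@np.array([-.065,0,.0015]); print("lip",w2s(l[:2]),l[2])
```

```text
tool z in scale frame [-0.0249 -0.0333 -0.9991] tool: pitch(+front down) -1.43 roll -1.91
xyz [565.1 -45.9  73.2] yaw,pitch(front down +),roll deg [-83.07   9.24   0.  ]
[[0.2, 0.2], [0.3, -1.4], [-0.0, 0.6], [-0.5, 0.0], [-0.2, 0.1], [-0.4, 0.1], [0.2, -0.2], [0.0, 0.1]]
[ 23.48948783 -11.73677456]
lip [-40.86535412 -14.05905882] 0.06428360135629807
xyz [564.8 -45.8  74.2] yaw,pitch(front down +),roll deg [-83.16  10.33  -3.1 ]
[[0.3, -0.2], [0.2, -0.8], [0.1, 0.3], [-0.6, 0.5], [-0.2, 0.1], [-0.3, 0.2], [0.1, -0.3], [0.1, 0.3]]
[ 23.39834581 -12.01902742]
lip [-40.7803296  -14.16299517] 0.06399722204769834
```

```bash
python3 -m inch '[[-1,0,0,-4,0],[-1,6,0,-1,1],[-1,5,0,0,1],[-1,0,0,0,0],[-1,0,0,0,0],[-1,0,0,0,0]]'; python3 w.py s 31 0.6 90
```

```text
clock: 9.2
position: [0.5786, -0.0455, 0.093]
ee_rot: [-0.013, 0.999, 0.029, -0.017]
contact_force: [0.3, 0.1, -0.3]
width: 0.0431
t 9.2 pos [578.6 -45.5  93. ] scale xy [24.2  1.8] ang 3.34 tilt 2.47 F [ 0.3  0.1 -0.3] M [-0.04 -0.03 -0.01] w 43.1
tool shift mm [-0.9  6.9  2.8] turn -1.5
tool z in scale frame [-0.0272 -0.0335 -0.9991] tool: pitch(+front down) -1.56 roll -1.92
```

```bash
python3 -m inch '[[-1,-1,7,0,0],[-1,0,0,0,0],[-1,0,0,0,0]]'; python3 w.py s 31 0.6 82
python3 - <<'E'
from rig import eyes
import cv2
for n in ("scene","top"):
    cv2.imwrite(f"pics/k_{n}.png",eyes.get_image(n)["frame"][:,:,::-1])
s=cv2.imread("pics/k_scene.png");cv2.imwrite("pics/i3.png",cv2.resize(s[190:280,210:320],None,fx=6.5,fy=6.5,interpolation=cv2.INTER_CUBIC))
s=cv2.imread("pics/k_top.png");cv2.imwrite("pics/j3.png",cv2.resize(s[190:280,310:420],None,fx=6.5,fy=6.5,interpolation=cv2.INTER_CUBIC))
E
python3 w.py
```

```text
clock: 9.45
position: [0.5778, -0.0522, 0.0928]
ee_rot: [-0.013, 0.999, 0.03, -0.018]
contact_force: [0.6, 0.6, -1.2]
width: 0.0429
t 9.45 pos [577.8 -52.2  92.8] scale xy [30.8  0.4] ang 3.45 tilt 2.49 F [ 0.6  0.6 -1.2] M [ 0.02 -0.07  0.03] w 42.9
tool shift mm [ 0.6  0.5 10.8] turn -1.4
tool z in scale frame [-0.0271 -0.0339 -0.9991] tool: pitch(+front down) -1.56 roll -1.94
t 9.55 pos [577.8 -52.3  92.8] scale xy [30.9  0.4] ang 3.45 tilt 2.48 F [ 0.4 -0.  -1.2] M [-0.04 -0.03  0.  ] w 43.4
tool z in scale frame [-0.027  -0.0338 -0.9991] tool: pitch(+front down) -1.55 roll -1.94
```

View pics/i3.png

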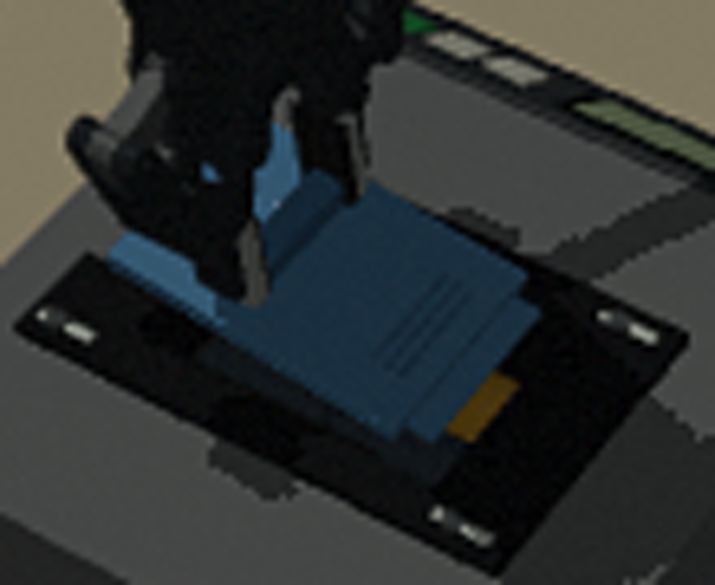

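View pics/j3.png

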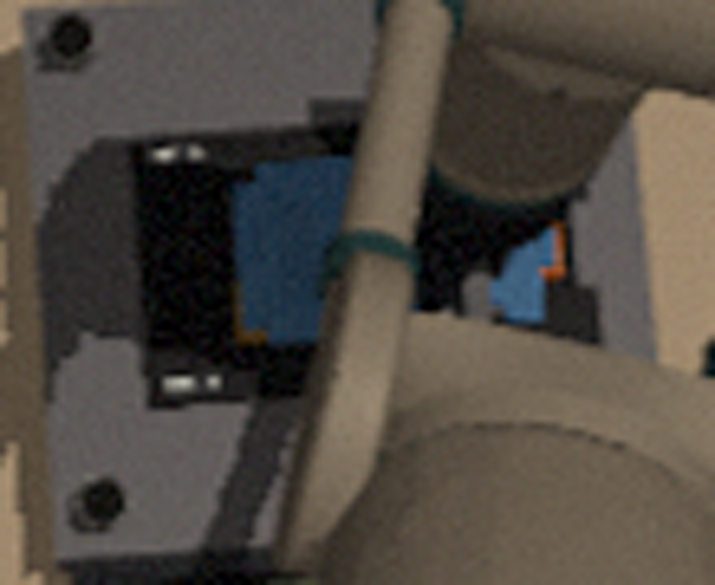

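Run:
```python
from pose import *
Xs=[(-55,-37,8),(-55,37,8),(-65,-30,3),(-65,30,3),(55,37,8)]
Us=cr([(527,274),(395,440),(541,312),(433,443),(106,257)],(6.5,6.5),(210,190))
Xt=[(-55,37,8),(-55,-37,8),(-65,30,3),(55,-37,8)]
Ut=cr([(256,165),(272,345),(232,183),(547,322)],(6.5,6.5),(310,190))
from w import w2s
for r in (False,True):
    q=fit6([(S,Xs,Us),(T,Xt,Ut)],q0=(.57,-.05,.08,-1.48,.15,0),roll=r); print(w2s(q[:2]))
    R=Ro.from_euler("ZYX",[q[3],-q[4],q[5]*r]).as_matrix(); l=q[:3]+R@np.array([-.065,0,.0015]); print("lip",w2s(l[:2]),l[2])
```

```text
tool z in scale frame [-0.027  -0.0338 -0.9991] tool: pitch(+front down) -1.55 roll -1.94
xyz [576.3 -43.2  77.8] yaw,pitch(front down +),roll deg [-85.06   7.96   0.  ]
[[-0.1, 0.5], [-0.2, -1.5], [-0.3, 0.6], [-0.1, -0.4], [-0.1, 0.1], [-0.3, 0.1], [-0.5, 0.1], [0.0, 0.6], [-0.2, -0.3]]
[21.72060218 -0.30950084]
lip [-42.86121576  -0.4039373 ] 0.0702586033813766
xyz [575.7 -43.2  78.4] yaw,pitch(front down +),roll deg [-85.37   8.74  -3.41]
[[0.0, 0.0], [-0.4, -0.8], [-0.2, 0.2], [-0.2, 0.1], [-0.0, 0.2], [-0.1, 0.2], [-0.6, -0.1], [0.2, 0.8], [-0.3, -0.3]]
[21.69587983 -0.91828119]
lip [-42.7757267   -0.57172908] 0.06997635998378629
```

```bash
python3 -m inch '[[-1,0,0,5,0],[-1,0,0,5,0],[-1,0,0,0,0],[-1,0,0,0,0]]'; python3 w.py s 31 0.6 82
```

```text
clock: 9.88
position: [0.577, -0.0523, 0.0817]
ee_rot: [-0.013, 0.999, 0.029, -0.018]
contact_force: [-1.0, -0.8, -1.6]
width: 0.0427
t 9.88 pos [577.  -52.3  81.7] scale xy [30.9 -0.4] ang 3.4 tilt 2.5 F [-1.  -0.8 -1.6] M [ 0.01 -0.03 -0.01] w 42.7
tool shift mm [ 1.   0.1 -0.4] turn -1.5
tool z in scale frame [-0.0272 -0.0341 -0.999 ] tool: pitch(+front down) -1.56 roll -1.96
```

Lip now near z≈59. Go forward and slightly down.

```bash
python3 -m inch '[[-1,0.5,-3,1.5,0],[-1,0.5,-3,1.5,0],[-1,0,0,0,0]]'; python3 w.py s 24 0.6 78.5
```

```text
clock: 10.13
position: [0.5778, -0.0468, 0.0783]
ee_rot: [-0.012, 0.999, 0.03, -0.018]
contact_force: [-0.0, -1.4, -1.4]
width: 0.0433
t 10.13 pos [577.8 -46.8  78.3] scale xy [25.5  0.8] ang 3.43 tilt 2.44 F [-0.  -1.4 -1.4] M [-0.27 -0.02  0.03] w 43.3
tool shift mm [-0.2 -1.5 -0.1] turn -1.4
tool z in scale frame [-0.0252 -0.0343 -0.9991] tool: pitch(+front down) -1.45 roll -1.96
```

```bash
python3 -m inch '[[-1,0,-2,0,0],[-1,0,-2,0,0]]'; python3 w.py; python3 -m inch '[[-1,0,0,0,0],[-1,0,0,0,0]]'; python3 w.py s 16 0.6 78.5
```

```text
clock: 10.3
position: [0.5782, -0.0463, 0.079]
ee_rot: [-0.008, 0.999, 0.032, -0.017]
contact_force: [-1.7, -7.5, -0.0]
width: 0.0433
t 10.3 pos [578.2 -46.3  79. ] scale xy [25.   1.3] ang 3.63 tilt 2.17 F [-1.7 -7.5 -0. ] M [-1.12  0.22  0.24] w 43.3
tool z in scale frame [-0.0173 -0.0338 -0.9993] tool: pitch(+front down) -0.99 roll -1.94
clock: 10.47
position: [0.5782, -0.0466, 0.0794]
ee_rot: [-0.007, 0.999, 0.032, -0.017]
contact_force: [0.3, -1.4, -2.1]
width: 0.0431
t 10.47 pos [578.2 -46.6  79.4] scale xy [25.3  1.3] ang 3.65 tilt 2.14 F [ 0.3 -1.4 -2.1] M [-0.21  0.03  0.05] w 43.1
tool shift mm [-0.9 -9.2  1.1] turn -1.2
tool z in scale frame [-0.0163 -0.0336 -0.9993] tool: pitch(+front down) -0.93 roll -1.92
```

```bash
python3 -m inch '[[-1,0,3,0,0],[-1,0,0,2,0],[-1,0,0,2,0],[-1,0,0,0,0]]'; python3 w.py s 16 0.6 76
python3 - <<'E'
from rig import eyes
import cv2
for n in ("scene","top"):
    cv2.imwrite(f"pics/k_{n}.png",eyes.get_image(n)["frame"][:,:,::-1])
s=cv2.imread("pics/k_scene.png");cv2.imwrite("pics/i4.png",cv2.resize(s[190:280,210:320],None,fx=6.5,fy=6.5,interpolation=cv2.INTER_CUBIC))
s=cv2.imread("pics/k_top.png");cv2.imwrite("pics/j4.png",cv2.resize(s[190:280,310:420],None,fx=6.5,fy=6.5,interpolation=cv2.INTER_CUBIC))
E
```

```text
clock: 10.8
position: [0.5783, -0.0478, 0.075]
ee_rot: [-0.009, 0.999, 0.031, -0.017]
contact_force: [0.2, -0.4, -1.8]
width: 0.043
t 10.8 pos [578.3 -47.8  75. ] scale xy [26.5  1.2] ang 3.58 tilt 2.21 F [ 0.2 -0.4 -1.8] M [-0.03 -0.04  0.04] w 43.0
tool shift mm [ -0.9 -10.5  -0.8] turn -1.3
tool z in scale frame [-0.0198 -0.0331 -0.9993] tool: pitch(+front down) -1.13 roll -1.9
```

View pics/i4.png

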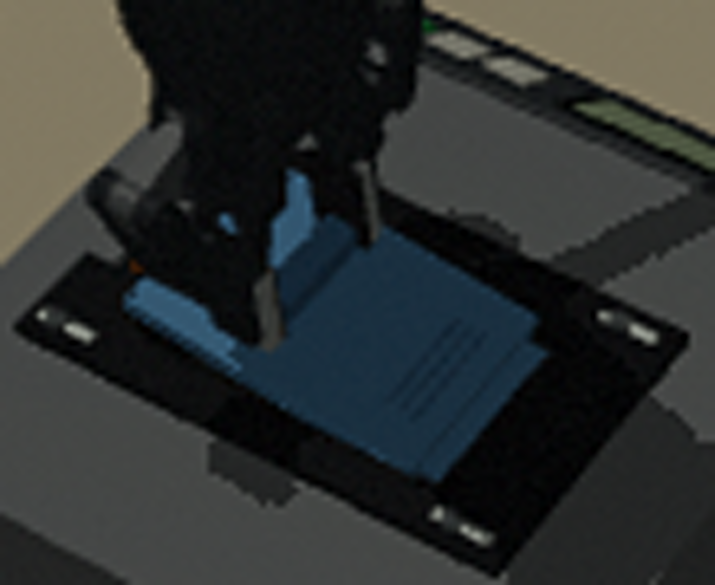

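View pics/j4.png

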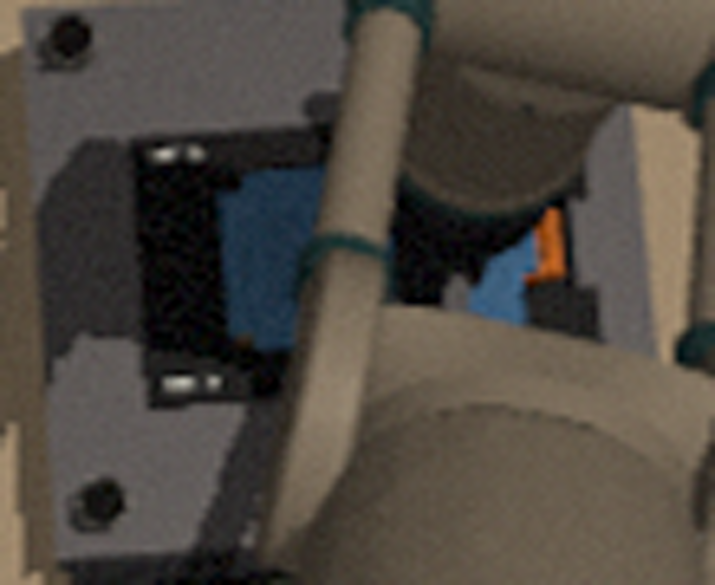

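Run:
```python
from pose import *
Xs=[(-55,-37,8),(-55,37,8),(-65,-30,3),(-65,30,3),(55,37,8)]
Us=cr([(540,317),(412,474),(549,351),(434,482),(124,300)],(6.5,6.5),(210,190))
Xt=[(-55,37,8),(-55,-37,8),(-65,30,3),(-65,-30,3),(55,-37,8)]
Ut=cr([(242,178),(260,348),(217,195),(229,336),(526,325)],(6.5,6.5),(310,190))
from w import w2s
for r in (False,True):
    q=fit6([(S,Xs,Us),(T,Xt,Ut)],q0=(.57,-.05,.08,-1.48,.15,0),roll=r); print(w2s(q[:2]))
    R=Ro.from_euler("ZYX",[q[3],-q[4],q[5]*r]).as_matrix(); l=q[:3]+R@np.array([-.065,0,.0015]); print("lip",w2s(l[:2]),l[2])
```

```text
tool z in scale frame [-0.0195 -0.0329 -0.9993] tool: pitch(+front down) -1.12 roll -1.88
xyz [576.9 -38.6  61.5] yaw,pitch(front down +),roll deg [-84.88   7.99   0.  ]
[[-0.3, 0.1], [-0.6, -0.4], [0.2, 0.7], [1.9, -0.2], [-0.4, -0.0], [-0.2, -0.7], [-0.7, 0.5], [0.3, -0.0], [0.2, 0.3], [0.3, 0.0]]
[17.19136653  0.60367481]
lip [-47.38577157   0.30478155] 0.053924080090900314
xyz [576.3 -38.7  62. ] yaw,pitch(front down +),roll deg [-85.18   8.44  -2.6 ]
[[-0.2, -0.3], [-0.8, -0.0], [0.3, 0.4], [1.8, 0.1], [-0.3, -0.0], [-0.1, -0.7], [-0.8, 0.3], [0.4, 0.1], [0.2, 0.3], [0.3, 0.0]]
[17.24344502  0.07466433]
lip [-47.27267849   0.18705036] 0.05394385139996094
```

```bash
python3 -m inch '[[-1,0,-2,0,0],[-1,0,-2,0,0]]'; python3 w.py; python3 -m inch '[[-1,0,0,0,0]]'; python3 w.py s 16 0.6 75
```

```text
clock: 11.07
position: [0.5782, -0.0438, 0.0752]
ee_rot: [-0.009, 0.999, 0.031, -0.017]
contact_force: [0.2, 0.8, -1.4]
width: 0.0434
t 11.07 pos [578.2 -43.8  75.2] scale xy [22.5  1.5] ang 3.56 tilt 2.2 F [ 0.2  0.8 -1.4] M [ 0.03 -0.08  0.  ] w 43.4
tool z in scale frame [-0.0197 -0.0329 -0.9993] tool: pitch(+front down) -1.13 roll -1.88
clock: 11.15
position: [0.5781, -0.0433, 0.0752]
ee_rot: [-0.009, 0.999, 0.031, -0.017]
contact_force: [0.3, 0.5, -1.0]
width: 0.043
t 11.15 pos [578.1 -43.3  75.2] scale xy [22.   1.4] ang 3.57 tilt 2.21 F [ 0.3  0.5 -1. ] M [-0.04  0.03 -0.03] w 43.0
tool shift mm [-1.  -6.   0.3] turn -1.3
tool z in scale frame [-0.0201 -0.033  -0.9993] tool: pitch(+front down) -1.15 roll -1.89
```

Passed the earlier block (TCP x 22 vs 25) with no force: the lip is under the ledge. Continue.

```bash
python3 -m inch '[[-1,0,-2,0,0],[-1,0,-1,0,0]]'; python3 w.py; python3 -m inch '[[-1,0,-1.5,0,0],[-1,0,0,0,0]]'; python3 w.py s 16 0.6 75
```

```text
clock: 11.32
position: [0.578, -0.04, 0.0753]
ee_rot: [-0.009, 0.999, 0.031, -0.017]
contact_force: [0.6, -0.1, -0.7]
width: 0.0429
t 11.32 pos [578.  -40.   75.3] scale xy [18.7  1.6] ang 3.57 tilt 2.21 F [ 0.6 -0.1 -0.7] M [-0.12 -0.02  0.02] w 42.9
tool z in scale frame [-0.02   -0.0329 -0.9993] tool: pitch(+front down) -1.15 roll -1.88
clock: 11.48
position: [0.5779, -0.0382, 0.0753]
ee_rot: [-0.009, 0.999, 0.031, -0.017]
contact_force: [0.3, -0.0, -1.5]
width: 0.0435
t 11.48 pos [577.9 -38.2  75.3] scale xy [16.9  1.7] ang 3.6 tilt 2.19 F [ 0.3 -0.  -1.5] M [-0.08 -0.07 -0.03] w 43.5
tool shift mm [-1.1 -0.9  0.4] turn -1.3
tool z in scale frame [-0.0197 -0.0327 -0.9993] tool: pitch(+front down) -1.13 roll -1.87
```

```bash
python3 -m inch '[[-1,0,-1,0,0],[-1,0,0,0,0],[-1,0,0,0,0],[-1,0,0,0,0]]'; python3 w.py s 16 0.6 75
python3 - <<'E'
from rig import eyes
import cv2
for n in ("scene","top"):
    cv2.imwrite(f"pics/k_{n}.png",eyes.get_image(n)["frame"][:,:,::-1])
s=cv2.imread("pics/k_scene.png");cv2.imwrite("pics/i5.png",cv2.resize(s[190:280,210:320],None,fx=6.5,fy=6.5,interpolation=cv2.INTER_CUBIC))
s=cv2.imread("pics/k_top.png");cv2.imwrite("pics/j5.png",cv2.resize(s[190:280,310:420],None,fx=6.5,fy=6.5,interpolation=cv2.INTER_CUBIC))
E
```

```text
clock: 11.82
position: [0.5779, -0.0374, 0.0753]
ee_rot: [-0.009, 0.999, 0.031, -0.017]
contact_force: [0.8, 0.1, -0.9]
width: 0.043
t 11.82 pos [577.9 -37.4  75.3] scale xy [16.1  1.7] ang 3.63 tilt 2.16 F [ 0.8  0.1 -0.9] M [-0.15 -0.06  0.  ] w 43.0
tool shift mm [-1.1 -0.1  0.3] turn -1.2
tool z in scale frame [-0.0188 -0.0326 -0.9993] tool: pitch(+front down) -1.08 roll -1.87
```

View pics/i5.png

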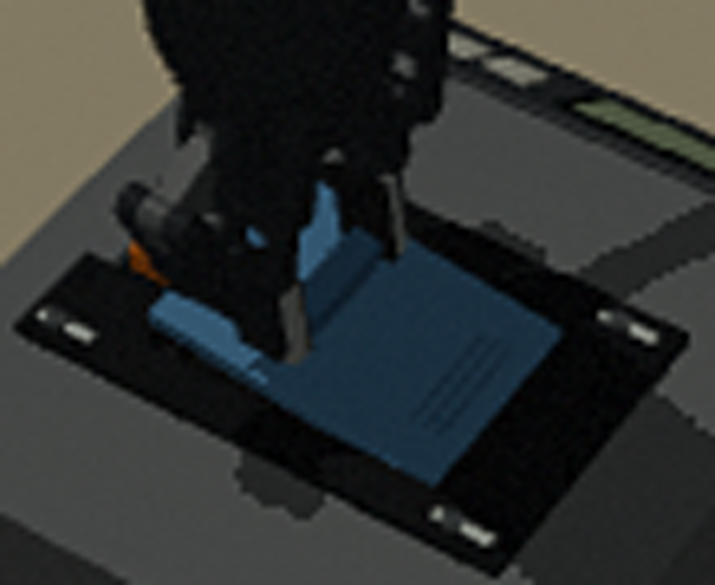

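View pics/j5.png

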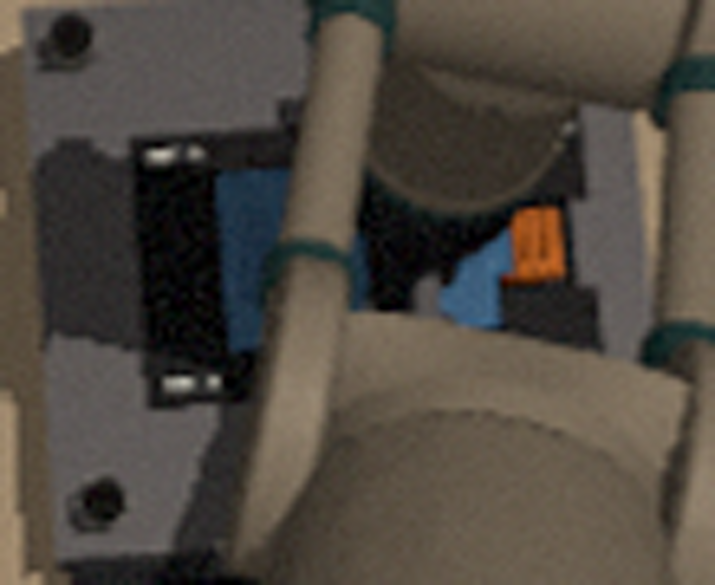

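Run:
```python
from pose import *
Xs=[(-55,-37,8),(-55,37,8),(55,37,8)]
Us=cr([(562,333),(437,485),(150,307)],(6.5,6.5),(210,190))
Xt=[(-55,37,8),(-55,-37,8),(55,-37,8)]
Ut=cr([(217,172),(231,352),(500,327)],(6.5,6.5),(310,190))
from w import w2s
for r in (False,True):
    q=fit6([(S,Xs,Us),(T,Xt,Ut)],q0=(.57,-.05,.08,-1.48,.15,0),roll=r); print(w2s(q[:2]))
    R=Ro.from_euler("ZYX",[q[3],-q[4],q[5]*r]).as_matrix(); l=q[:3]+R@np.array([-.065,0,.0015]); print("lip",w2s(l[:2]),l[2])
```

```text
tool z in scale frame [-0.0189 -0.0327 -0.9993] tool: pitch(+front down) -1.08 roll -1.87
xyz [576.  -28.2  62.7] yaw,pitch(front down +),roll deg [-85.22   9.57   0.  ]
[[0.5, -0.2], [-0.4, 0.2], [-0.3, -0.0], [-0.2, 0.3], [-0.3, 0.0], [0.2, -0.0]]
[6.77380452 0.60129486]
lip [-57.57154794   0.68385891] 0.05340577764762228
xyz [576.3 -28.1  62.4] yaw,pitch(front down +),roll deg [-85.1    9.21   1.51]
[[0.4, 0.1], [-0.3, -0.1], [-0.4, -0.0], [-0.3, 0.3], [-0.2, 0.0], [0.3, -0.0]]
[6.74044157 0.93350656]
lip [-57.66099939   0.84539242] 0.05349166057810621
```

```bash
python3 -m inch '[[-1,0,0,1.5,0],[-1,0,0,1.5,0]]'; python3 w.py;python3 -m inch '[[-1,0,0,1.5,0],[-1,0,0,1.5,0]]'; python3 w.py s 16 0.6 70
```

```text
clock: 12.08
position: [0.578, -0.0377, 0.0726]
ee_rot: [-0.008, 0.999, 0.032, -0.016]
contact_force: [0.8, -0.4, -0.8]
width: 0.0436
t 12.08 pos [578.  -37.7  72.6] scale xy [16.5  1.8] ang 3.63 tilt 2.11 F [ 0.8 -0.4 -0.8] M [-0.08  0.03  0.02] w 43.6
tool z in scale frame [-0.0181 -0.032  -0.9993] tool: pitch(+front down) -1.04 roll -1.84
clock: 12.25
position: [0.5781, -0.0384, 0.0701]
ee_rot: [-0.008, 0.999, 0.032, -0.016]
contact_force: [-2.1, -2.1, 5.0]
width: 0.0433
t 12.25 pos [578.1 -38.4  70.1] scale xy [17.1  1.8] ang 3.65 tilt 2.06 F [-2.1 -2.1  5. ] M [-0.27  0.28  0.04] w 43.3
tool shift mm [-1.2 -1.1  0.1] turn -1.2
tool z in scale frame [-0.0169 -0.0317 -0.9994] tool: pitch(+front down) -0.97 roll -1.82
```

```bash
python3 -m inch '[[-1,0,0,1,0]]'; python3 w.py;python3 -m inch '[[-1,0,0,1,0]]'; python3 w.py
```

```text
clock: 12.33
position: [0.578, -0.0387, 0.0695]
ee_rot: [-0.007, 0.999, 0.032, -0.016]
contact_force: [-1.6, -1.7, 4.7]
width: 0.043
t 12.33 pos [578.  -38.7  69.5] scale xy [17.4  1.7] ang 3.65 tilt 2.04 F [-1.6 -1.7  4.7] M [-0.1   0.17  0.07] w 43.0
tool z in scale frame [-0.0165 -0.0316 -0.9994] tool: pitch(+front down) -0.94 roll -1.81
clock: 12.42
position: [0.578, -0.0389, 0.0691]
ee_rot: [-0.007, 0.999, 0.032, -0.016]
contact_force: [-1.8, -1.1, 6.0]
width: 0.0431
t 12.42 pos [578.  -38.9  69.1] scale xy [17.6  1.7] ang 3.65 tilt 2.01 F [-1.8 -1.1  6. ] M [-0.05  0.25  0.12] w 43.1
tool z in scale frame [-0.0161 -0.0312 -0.9994] tool: pitch(+front down) -0.92 roll -1.79
```

```bash
python3 -m inch '[[-1,0,0,1.2,0],[-1,0,0,1.2,0]]'; python3 w.py;python3 -m inch '[[-1,0,0,1.2,0]]'; python3 w.py
python3 - <<'E'
from rig import eyes
import cv2
for n in ("scene","top"):
    cv2.imwrite(f"pics/k_{n}.png",eyes.get_image(n)["frame"][:,:,::-1])
s=cv2.imread("pics/k_scene.png");s=cv2.resize(s[200:270,220:300],None,fx=5,fy=5,interpolation=cv2.INTER_CUBIC)
t=cv2.imread("pics/k_top.png");t=cv2.resize(t[200:270,330:400],None,fx=5,fy=5,interpolation=cv2.INTER_CUBIC)
cv2.imwrite("pics/l1.png",cv2.hconcat([s,t]))
E
```

```text
clock: 12.58
position: [0.578, -0.039, 0.0686]
ee_rot: [-0.007, 0.999, 0.032, -0.016]
contact_force: [-4.0, -0.8, 10.4]
width: 0.0429
t 12.58 pos [578.  -39.   68.6] scale xy [17.7  1.7] ang 3.64 tilt 1.96 F [-4.  -0.8 10.4] M [0.01 0.39 0.06] w 42.9
tool z in scale frame [-0.016  -0.0302 -0.9994] tool: pitch(+front down) -0.92 roll -1.73
clock: 12.67
position: [0.578, -0.039, 0.0686]
ee_rot: [-0.007, 0.999, 0.032, -0.015]
contact_force: [-3.3, -1.3, 9.5]
width: 0.0431
t 12.67 pos [578.  -39.   68.6] scale xy [17.7  1.7] ang 3.64 tilt 1.92 F [-3.3 -1.3  9.5] M [-0.07  0.34  0.06] w 43.1
tool z in scale frame [-0.0159 -0.0295 -0.9994] tool: pitch(+front down) -0.91 roll -1.69
```

View pics/l1.png

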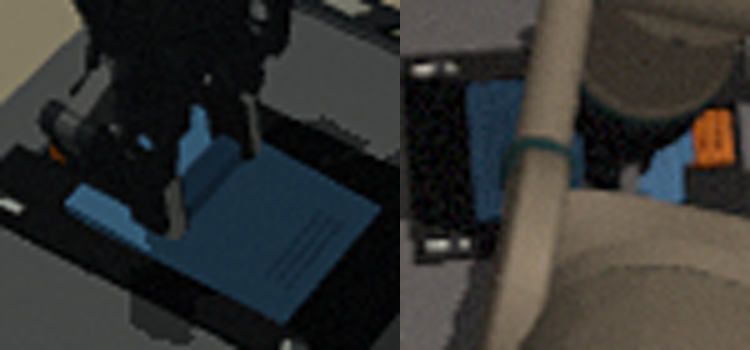

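```bash
python3 -m inch '[[-1,0,0,-0.5,0],[-0.1,0,0,0,0],[0.2,0,0,0,0],[0.3,0,0,0,0],[0.3,0,0,0,0]]'; python3 w.py;python3 -m inch '[[0.3,0,0,-10,0],[0.3,0,0,-25,0],[0.3,0,-20,-25,0],[0.3,0,-20,0,0],[0.3,0,0,0,0]]'; python3 w.py
python3 - <<'E'
from rig import eyes
import cv2
for n in ("scene","top"):
    cv2.imwrite(f"pics/k_{n}.png",eyes.get_image(n)["frame"][:,:,::-1])
s=cv2.imread("pics/k_scene.png");s=cv2.resize(s[200:270,220:300],None,fx=5,fy=5,interpolation=cv2.INTER_CUBIC)
t=cv2.imread("pics/k_top.png");t=cv2.resize(t[200:270,330:400],None,fx=5,fy=5,interpolation=cv2.INTER_CUBIC)
cv2.imwrite("pics/l2.png",cv2.hconcat([s,t]))
E
```

```text
clock: 13.18
position: [0.5782, -0.0376, 0.069]
ee_rot: [-0.008, 0.999, 0.031, -0.015]
contact_force: [0.3, -0.2, -0.2]
width: 0.0555
t 13.18 pos [578.2 -37.6  69. ] scale xy [16.4  2. ] ang 3.58 tilt 1.92 F [ 0.3 -0.2 -0.2] M [-0.02  0.   -0.01] w 55.5
tool z in scale frame [-0.0181 -0.0281 -0.9994] tool: pitch(+front down) -1.04 roll -1.61
clock: 13.6
position: [0.5775, 0.0023, 0.132]
ee_rot: [-0.01, 0.999, 0.03, -0.016]
contact_force: [-0.2, 0.2, -0.4]
width: 0.0558
t 13.6 pos [577.5   2.3 132. ] scale xy [-23.4   4.7] ang 3.41 tilt 2.14 F [-0.2  0.2 -0.4] M [-0.06 -0.01 -0.03] w 55.8
tool z in scale frame [-0.0208 -0.0311 -0.9993] tool: pitch(+front down) -1.19 roll -1.78
```

View pics/l2.png

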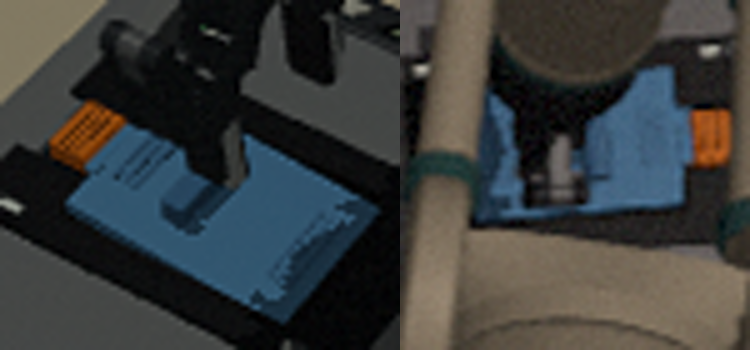

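```bash
python3 -m inch '[[-1,-2,15,0,0],[-1,-2,25,0,0],[-1,-1,20,5,0],[-1,0,14,10,0],[-1,0,0,10,0],[-1,0,0,5,0],[-1,0,0,0,0],[-1,0,0,0,0]]' 30; python3 w.py s 51 0 76
```

```text
clock: 14.37
position: [0.5745, -0.0789, 0.0949]
ee_rot: [-0.009, 0.999, 0.029, -0.019]
contact_force: [-0.0, -0.1, 0.8]
width: -0.0001
t 14.37 pos [574.5 -78.9  94.9] scale xy [57.2 -5.1] ang 3.36 tilt 2.36 F [-0.  -0.1  0.8] M [-0.   -0.03 -0.  ] w -0.1
tool shift mm [ 5.7 -5.9 18.8] turn -1.5
tool z in scale frame [-0.0193 -0.0363 -0.9992] tool: pitch(+front down) -1.11 roll -2.08
```

```bash
python3 -m inch '[[-1,6,-9,3,0],[-1,0,0,9,0],[-1,0,0,4,0],[-1,0,0,0,0]]'; python3 w.py s 48 0 72
```

```text
clock: 14.7
position: [0.5802, -0.0653, 0.0774]
ee_rot: [-0.009, 0.999, 0.031, -0.019]
contact_force: [1.1, -0.3, -0.2]
width: 0.0001
t 14.7 pos [580.2 -65.3  77.4] scale xy [44.1  1.7] ang 3.53 tilt 2.37 F [ 1.1 -0.3 -0.2] M [ 0.02 -0.01 -0.02] w 0.1
tool shift mm [-1.4  4.   5.4] turn -1.3
tool z in scale frame [-0.0204 -0.0359 -0.9991] tool: pitch(+front down) -1.17 roll -2.06
```

```bash
python3 -m inch '[[-1,-1,4,2,0],[-1,0,0,2,0],[-1,0,0,1.5,0]]'; python3 w.py; python3 -m inch '[[-1,0,0,1.5,0],[-1,0,0,1.5,0]]'; python3 w.py s 48 0 68
```

```text
clock: 14.95
position: [0.5795, -0.0685, 0.0717]
ee_rot: [-0.009, 0.999, 0.032, -0.018]
contact_force: [-0.5, 0.7, 4.9]
width: -0.0
t 14.95 pos [579.5 -68.5  71.7] scale xy [47.2  0.7] ang 3.64 tilt 2.34 F [-0.5  0.7  4.9] M [ 0.15  0.01 -0.04] w -0.0
tool z in scale frame [-0.0203 -0.0355 -0.9992] tool: pitch(+front down) -1.16 roll -2.03
clock: 15.12
position: [0.5797, -0.0685, 0.0706]
ee_rot: [-0.009, 0.999, 0.031, -0.017]
contact_force: [-2.5, 0.5, 8.7]
width: 0.0006
t 15.12 pos [579.7 -68.5  70.6] scale xy [47.3  0.9] ang 3.61 tilt 2.26 F [-2.5  0.5  8.7] M [ 0.08  0.38 -0.04] w 0.6
tool shift mm [-0.8  0.8  2.6] turn -1.2
tool z in scale frame [-0.0202 -0.0339 -0.9992] tool: pitch(+front down) -1.16 roll -1.94
```

```bash
python3 -m inch '[[-1,0,0,2,0],[-1,0,0,2,0]]'; python3 w.py; python3 -m inch '[[-1,0,0,2,0]]'; python3 w.py s 48 0 68
```

```text
clock: 15.28
position: [0.5798, -0.0686, 0.0697]
ee_rot: [-0.009, 0.999, 0.031, -0.017]
contact_force: [-2.7, 2.3, 10.5]
width: 0.0003
t 15.28 pos [579.8 -68.6  69.7] scale xy [47.4  1. ] ang 3.58 tilt 2.16 F [-2.7  2.3 10.5] M [0.17 0.45 0.  ] w 0.3
tool z in scale frame [-0.0199 -0.0321 -0.9993] tool: pitch(+front down) -1.14 roll -1.84
clock: 15.37
position: [0.5798, -0.0687, 0.0695]
ee_rot: [-0.009, 0.999, 0.031, -0.016]
contact_force: [-3.9, 1.2, 10.8]
width: -0.0002
t 15.37 pos [579.8 -68.7  69.5] scale xy [47.4  1. ] ang 3.56 tilt 2.11 F [-3.9  1.2 10.8] M [ 0.16  0.45 -0.  ] w -0.2
tool shift mm [-0.9  0.6  1.5] turn -1.3
tool z in scale frame [-0.0197 -0.0311 -0.9993] tool: pitch(+front down) -1.13 roll -1.78
```

```bash
python3 -m inch '[[-1,0,0,3,0]]'; python3 w.py; python3 -m inch '[[-1,0,0,3,0]]'; python3 w.py s 48 0 68
```

```text
clock: 15.45
position: [0.5798, -0.0688, 0.0685]
ee_rot: [-0.009, 0.999, 0.031, -0.015]
contact_force: [-3.5, 1.0, 11.4]
width: -0.0004
t 15.45 pos [579.8 -68.8  68.5] scale xy [47.5  1. ] ang 3.55 tilt 2.04 F [-3.5  1.  11.4] M [ 0.08  0.51 -0.  ] w -0.4
tool z in scale frame [-0.0193 -0.0298 -0.9994] tool: pitch(+front down) -1.11 roll -1.71
clock: 15.53
position: [0.5801, -0.0689, 0.0672]
ee_rot: [-0.009, 0.999, 0.031, -0.015]
contact_force: [0.0, 0.4, -0.3]
width: 0.0001
t 15.53 pos [580.1 -68.9  67.2] scale xy [47.7  1.2] ang 3.53 tilt 1.94 F [ 0.   0.4 -0.3] M [ 0.05 -0.02 -0.02] w 0.1
tool shift mm [-1.3  0.3 -0.8] turn -1.3
tool z in scale frame [-0.0187 -0.0281 -0.9994] tool: pitch(+front down) -1.07 roll -1.61
```

```bash
python3 -m inch '[[-1,0,0,1,0],[-1,0,0,1,0]]'; python3 w.py; python3 -m inch '[[-1,0,0,1.5,0],[-1,0,0,0,0]]'; python3 w.py
```

```text
clock: 15.7
position: [0.5803, -0.0693, 0.066]
ee_rot: [-0.008, 0.999, 0.03, -0.014]
contact_force: [1.1, 0.4, -0.6]
width: 0.0001
t 15.7 pos [580.3 -69.3  66. ] scale xy [48.1  1.5] ang 3.5 tilt 1.83 F [ 1.1  0.4 -0.6] M [ 0.01 -0.03 -0.04] w 0.1
tool z in scale frame [-0.018  -0.0263 -0.9995] tool: pitch(+front down) -1.03 roll -1.5
clock: 15.87
position: [0.5804, -0.0695, 0.0643]
ee_rot: [-0.008, 0.999, 0.03, -0.013]
contact_force: [-0.0, 0.8, 1.1]
width: 0.0
t 15.87 pos [580.4 -69.5  64.3] scale xy [48.3  1.5] ang 3.48 tilt 1.81 F [-0.   0.8  1.1] M [ 0.09  0.01 -0.01] w 0.0
tool z in scale frame [-0.018  -0.0259 -0.9995] tool: pitch(+front down) -1.03 roll -1.49
```

Contact at z≈64.3, flush height. A small seating push, then retreat and look.

```bash
python3 -m inch '[[-1,0,0,1.5,0],[-1,0,0,1.5,0]]'; python3 w.py; python3 -m inch '[[-1,0,0,-10,0],[-1,0,0,-30,0],[-1,0,0,-40,0],[-1,-40,0,-30,0],[-1,-40,0,-20,0],[-1,-40,0,0,0],[-1,-40,0,0,0],[-1,-40,0,0,0],[-1,-40,0,0,0],[-1,0,0,0,0]]'; python3 w.py
python3 - <<'E'
from rig import eyes
import cv2
for n in ("scene","top"):
    cv2.imwrite(f"pics/k_{n}.png",eyes.get_image(n)["frame"][:,:,::-1])
s=cv2.imread("pics/k_scene.png");s=cv2.resize(s[200:280,215:305],None,fx=6.5,fy=6.5,interpolation=cv2.INTER_CUBIC)
t=cv2.imread("pics/k_top.png");t=cv2.resize(t[190:280,310:420],None,fx=6.5,fy=6.5,interpolation=cv2.INTER_CUBIC)
cv2.imwrite("pics/m1.png",s);cv2.imwrite("pics/m2.png",t)
E
```

```text
clock: 16.03
position: [0.5806, -0.0695, 0.064]
ee_rot: [-0.008, 0.999, 0.03, -0.013]
contact_force: [-3.8, 1.7, 14.0]
width: -0.0001
t 16.03 pos [580.6 -69.5  64. ] scale xy [48.3  1.7] ang 3.48 tilt 1.77 F [-3.8  1.7 14. ] M [0.11 0.64 0.01] w -0.1
tool z in scale frame [-0.0179 -0.0253 -0.9995] tool: pitch(+front down) -1.03 roll -1.45
clock: 16.87
position: [0.3451, -0.0862, 0.1972]
ee_rot: [-0.007, 0.999, 0.032, -0.015]
contact_force: [0.7, 0.8, -0.7]
width: -0.0001
t 16.87 pos [345.1 -86.2 197.2] scale xy [  45.  -234.3] ang 3.69 tilt 1.87 F [ 0.7  0.8 -0.7] M [ 0.04 -0.01 -0.01] w -0.1
tool z in scale frame [-0.0162 -0.0283 -0.9995] tool: pitch(+front down) -0.93 roll -1.62
```

View pics/m1.png

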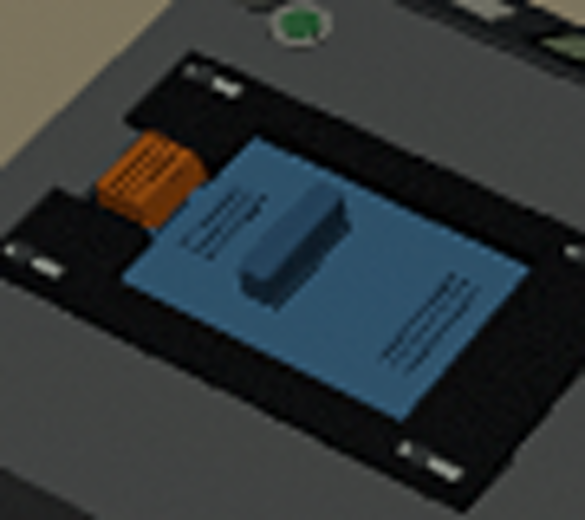

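View pics/m2.png

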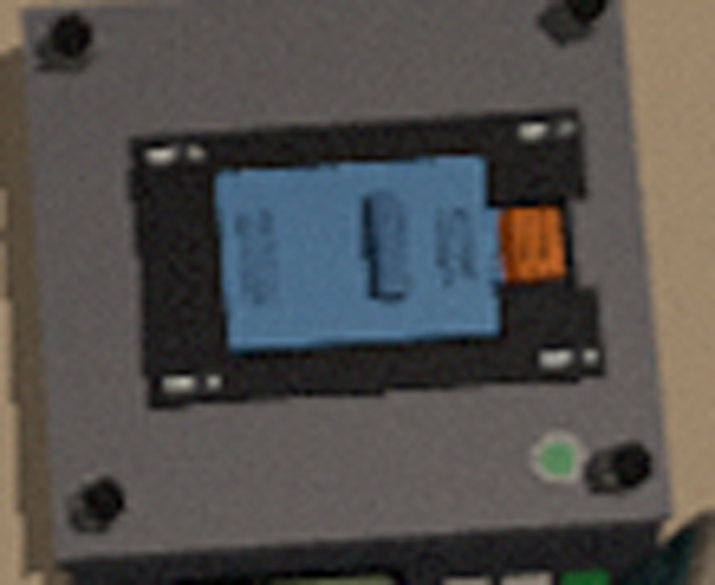

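Run:
```python
from pose import *
X=[(-55,-37,8),(-55,37,8),(55,37,8),(55,-37,8)]
Us=cr([(531,268),(403,420),(122,277),(258,138)],(6.5,6.5),(215,200))
Xt=[(-55,37,8),(-55,-37,8),(55,-37,8),(55,37,8)]
Ut=cr([(216,171),(230,351),(500,334),(486,157)],(6.5,6.5),(310,190))
from w import w2s
q=fit6([(S,X,Us),(T,Xt,Ut)],q0=(.57,-.03,.056,-1.48,0,0),roll=True); print(w2s(q[:2]))
```

```text
tool z in scale frame [-0.0138 -0.0201 -0.9997] tool: pitch(+front down) -0.79 roll -1.15
xyz [576.1 -27.6  53.3] yaw,pitch(front down +),roll deg [-85.46  -0.62   0.92]
[[0.2, 0.0], [-0.3, -0.1], [-0.6, 0.0], [-0.2, -0.1], [0.0, 0.3], [-0.2, 0.1], [-0.3, 0.2], [-0.5, 0.0]]
[6.17779286 0.7536816 ]
```

```bash
python3 -c "
from rig import manip; print(manip.sign_off()); print(manip.get_state()['clock'])"
```

```text
the job is handed in; nothing more can be done
None
the job is handed in; nothing more can be done
```

The blue cover is back in the scale's battery pocket with the catch over its rear tab, and the job is handed in at about 17 s of the 51 s. The hand-in gave no verdict.

- **What I did:** The moves only turn the tool about its own axis. To tilt the cover I gripped it by the ends of its ridge and pressed its rear lightly on the housing edge until it swung in the fingers. I hooked the lip into the slot, let go, and pressed the rear with the shut fingers until the catch snapped.
- **Tilted hook:** In the pictures the cover was tilted 8 to 9.5 degrees. The lip was at about x −57.6, y 0.7, z 53.5 mm and was held there for more than 0.2 s.
- **Forces:** The first try at the slot was about 3 mm too high and stopped against the ledge at about 7.5 N. I backed off, lowered it and it went in freely. Readings between moves peaked at about 11 N (wrist force) while the cover was being pivoted down, and I did not measure the tilt then. The 12 N limit may have applied and I cannot rule out a brief higher peak. They reached about 12 N at the snap and about 15 N on the last seating push.
- **Final checks:** The fingers met the cover's top at z 64.0 mm, which puts its underside at 56 mm. It sits at about x 6.2, y 0.8 mm, and the pictures show it flush with the catch over the tab and the gripper clear.
- **Disagreements:** The picture fit put the underside at 53.3 mm, below the 54.5 mm limit, with a tilt of about 0.6 to 0.9 degrees. I trust the touch, because the picture fit had already read about 3 mm low against the arm's own height before the first try at the slot. Catch travel could only be judged from the pictures.
- **Other objects:** The arm's path stayed clear of the carton, tape roll and spare cell. I did not measure them again at the end.

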